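Close up the weld sample case: tuck the lid in, clamp it down

TASK

The welded tube is packed in its grey case: close the case up. Tuck the tongue of the loose lid under the steel keeper bar, let the lid down into its recess and let go of it, then swing the hold-down clamp over onto the lid and press it firmly until the lid lies flush on its ledges against the sprung pins and the clamp stays down. Leave the torch, the mirror and the standing sleeve where they are.

Things in the scene. Friction and masses are not known exactly. Their poses are not given: they have to be found in the camera images.
- case: Fixed grey steel box, 180 x 140 mm, with a 44 mm welded tube packed inside. Origin under its middle, on the bench; z up; x runs from the keeper end (-x) to the clamp end (+x). The 168 mm lid has only 4 mm to spare between the keeper's back wall and the far lip, so it cannot be laid in flat: the tongue goes in tilted (10 to 20 degrees, far edge high) and right to the back, then the far edge drops in.
- recess (a point): Middle of the lid's recess at ledge height, case (0, 0, 70) mm. Ledges at z = 70 mm carry the lid, 16 mm wide along the sides (y 54 to 70 mm) and 14 mm at the ends. Lips to z = 80 mm stand along both sides (inner faces y = +-66 mm, x from -60 to 90 mm) and across the far end (inner face x = 86 mm).
- keeper (a point): Middle of the underside of the steel keeper bar's inner edge, case (-74, 0, 84) mm. The bar bridges the near ledge: x -90 to -74, y +-55, z 84 to 90 mm. The slot below it is 14 mm high, 90 mm wide between end posts (y = +-45 mm, reaching to x = -76 mm), and closed behind by a wall at x = -86 mm. It opens towards case +x.
- pins (a point): Middle between the two sprung rubber pins, case (66, 0, 76) mm; the pins stand at y = +-48 mm, 6 mm above the far ledge. They push up with about 1.6 N each at first touch and 4 N each when pressed flush, so the unclamped lid stays up to 6 mm proud at its far end until the clamp is pressed home.
- lid: Loose grey metal lid, 0.26 to 0.49 kg, flat on the bench at the start. Plate 5 mm thick, 126 mm wide (y), x from -70 to 84 mm, plus an 80 mm wide tongue at its -x end (x -84 to -70 mm). Origin on the underside; z up. Handle: black upright fin 14 mm thick (x), 60 mm long (y), top 41 mm above the underside, centred at x = -10, y = 0. Closed, its axes are parallel to the case's.
- lid_tongue (a point): Middle of the tongue's end edge, on the lid's underside (lid x = -84 mm). Home: case x about -82 to -86 mm, z = 70 mm.
- lid_far (a point): Middle of the opposite (far) edge, on the lid's underside (lid x = 84 mm). Flush: case z = 70 mm.
- clamp (a joint): Angle (rad) of the clamp arm about the hinge along case y. 0: arm level, pointing to case -x, pad just on a flush lid; grows as the tip rises, 1.57 = upright; stops at -0.06 and 2.0. Starts open at 1.6 to 1.95 and stays where left (0.6 N m friction). Arm 12 mm wide; rubber-footed spindle 56 mm from the hinge, foot 25 mm off the arm's centre line. About 10 N down at the tip presses the lid flush.
- case_hinge (a point): Clamp hinge axis, at case (122, 0, 100) mm.
- clamp_grip (a point): Centre of the clamp's black cross-grip at the arm's tip, 100 mm from the hinge: a cylinder 18 mm in diameter, 28 mm long, lying along the case's y.
- torch: Bystander: black torch standing upright, 38 mm wide, 150 mm tall, loose. Origin under it.
- mirror: Bystander: inspection mirror lying flat, about 185 mm long, loose. Origin near its middle, on the bench.
- sleeve: Bystander: steel sleeve standing on end, 70 mm in diameter, 80 mm tall, loose. Origin under it.
Mind the look-alikes: they are no part of the job. There is more than one size of the lid; the job needs the middle-sized.

How it is judged:
On the way:
1. the lid lies in its recess with its tongue under the keeper and is let go, the clamp still open (x of lid_tongue in the frame of case below -0.078 m and z of lid_tongue in the frame of case between 0.066 and 0.0765 m and y of lid_tongue in the frame of case between -0.008 and 0.008 m and y of lid_far in the frame of case between -0.008 and 0.008 m and z of lid_far in the frame of case between 0.066 and 0.079 m and contact force between the fingers and lid below 0.1 N and value of joint clamp above 0.5 rad), for 0.2 s.
At the end, for the whole second after the job is handed in: The lid rests in the recess, its tongue at least 4 mm under the keeper bar and within 8 mm of the middle sideways, its far edge no more than 2.5 mm above the ledge, held by the clamp arm within 0.09 rad of level, everything at rest (x of lid_tongue in the frame of case below -0.078 m and z of lid_tongue in the frame of case between 0.066 and 0.0765 m and y of lid_tongue in the frame of case between -0.008 and 0.008 m and y of lid_far in the frame of case between -0.008 and 0.008 m and z of lid_far in the frame of case between 0.066 and 0.0725 m and value of joint clamp below 0.09 rad and linear speed of lid below 0.02 m/s); the robot touches nothing.
It fails at once if the upright black torch was moved more than 40 mm (distance of torch from where it was at the start of the episode above 0.04 m).
It fails at once if the inspection mirror was moved more than 40 mm (distance of mirror from where it was at the start of the episode above 0.04 m).
It fails at once if the standing welded sleeve was moved more than 40 mm (distance of sleeve from where it was at the start of the episode above 0.04 m).
It also fails if it takes over 64 s, if anything falls off the work surface, if the arm or the gripper's body presses on something with over 40 N, if the wrist force passes 120 N, or if a joint passes its speed limit or range.

ROBOT

A 6-joint arm with a two-finger parallel gripper is mounted at the origin on the work surface. World frame = base frame: x ahead of the robot, y to its left, z up, the work surface at z = 0. Lengths are in m, angles in rad, forces in N, time in s.
With the tool pointing down it reaches from about 0.35 to 0.925 m from the base axis. Payload 6.4 kg.
Tool frame: the origin (TCP) lies on the centre line of the jaws, within the pads' length; the fingertips stand 8 mm ahead of it and the grasp point (between the pads) lies 11 mm behind it (manip.finger_overhang is the distance from the TCP to the fingertips, in m); x points along the fingers, y is the direction in which the jaws open and shut, and the axes are right-handed (so a half turn about x gives the same grasp; the last joint's range is limited). The gripper opens to 94 mm and grips with 3 to 60 N. Pads are 16 mm wide; open, the fingers measure 119 mm over their backs; the gripper's body (75 mm by 177 mm) begins 78 mm behind the grasp point.
Start: joints at [-0.174, 0.245, 1.558, -0, 1.339, -0.174], TCP at [0.65, 0, 0.213] pointing down, gripper open.
Joint ranges: [-3.13, 3.13], [-1.02, 2.26], [0.13, 2.54], [-0.95, 4.09], [0.21, 2.88], [-2.74, 2.74]. Speed limits (rad/s): [2.57, 2.57, 3.14, 3.14, 3.14, 3.14].

INTERFACE

Orientations are given as a unit quaternion [x, y, z, w].
In Python, from plant import manip gives the robot as it stands.
- The arm moves only by the tool move_arm, never from a script. Its argument "steps" is a list of rows, each an object of numbers: "dx", "dy", "dz": the shift along the tool's x, y, z in mm; "ax", "ay", "az": the turn, a rotation vector about the tool's x, y, z in rad; "gripper": the closure in counts, from 0 (fully open) to 255 (shut). A call has 1 to 8 rows; each row shifts and turns the pose as measured when the row begins, along the tool's axes as they then stand; what a row does not reach is not made up. A row lasts 1/10 s, in which the tool goes at most 50 mm and 8.59 degrees, less where a joint would pass 70% of its speed; a pose out of reach is approached as far as the arm can. A call with a gripper value outside its range is refused whole. The fingers move at their own pace and stop on an object; "grip_force" is the grip in N (left out, the last holds). Time passes only in rows, so rows that do not move let the fingers close. It gives the time, the measured TCP pose, the force and the opening at its end, in the units of the state.
- manip.read_state(): the state, without advancing time (a new reading comes with each control period).
- manip.camera(name): name is "scene" or "side" or "wrist"; returns a dict with "pixels" (480x640x3 uint8, red, green, blue), "depth" (480x640 float32, m along the optical axis (not along the pixel's ray), 0 where there is no reading), "K" (3x3 intrinsics, pixels), "pose" (4x4, takes a point from camera to world coordinates). Camera axes: x right, y up, looking along -z (the intrinsics and any distortion apply to the point x, -y, -z); pixel columns grow to the right and rows downward; lengths in m; the calibration is good to about 2 mm. The wrist camera is an equidistant fisheye: a pixel r from the principal point sees the ray r / f radians off the axis. A picture is of the moment at which its call begins.
- manip.sign_off(): hands the job in, once; it reports no verdict.
Trained networks look in the newest picture that a camera, given by its name, has taken for a name from the list of things; names that differ only in an ending like _2 or _b are one class to them, and where a whole thing is asked for, a point or a joint stands for the part that bears it (a point fixed in the world has none). Each returns a list of dicts, best first, with "p" (0 to 1); they miss things now and then, are a little off and sometimes report something else, mostly with a low value. They report only what shows in the picture. A call takes as long as a camera call. They do not tell look-alikes from the thing itself.
- manip.spot_in(camera, thing): "at" ([column, row] as shares, 0 to 1, of the picture: columns of its width, rows of its height, amid what is visible of it).
- manip.landmark_of(camera, thing): "at" ([column, row] as shares, 0 to 1, of the picture: columns of its width, rows of its height: a listed point, or the origin of a listed thing).
The state is a dict: "clock": time; "joint_pos": joint angles; "joint_velocities": joint speeds; "effort": joint torques, N m; "tcp_pos": TCP position; "orientation": TCP orientation; "wrist_force": force on the tool from outside, world axes, zero at the start; "torque": the same for the moment, N m; "finger_gap": finger opening in m.
Only numpy, scipy, OpenCV 4.12 (cv2) and the standard library are available. Lean on these libraries where they do the work, as an engineer would, in place of code of your own. Each camera call takes 0.05 s, during which the arm holds its last target.

## Working session

There is one attempt and no reset: what is moved stays moved. The work goes in short steps, Python scripts to look and compute and a tool call to move; the robot and the scene stay as the last step left them, time stands still between calls to the robot, and variables do not carry over. Pictures are saved under pics/ and viewed, and the job is handed in when it is done.

Besides the shell and the picture viewer there is one more tool, called after "Emit:" in YAML: its name, and indented under it one key for each argument. move_arm: Moves the arm, as the interface text tells. Its arguments: {"type":"object","properties":{"steps":{"type":"array"},"grip_force":{"type":"number"}},"required":["steps"]}

```bash
ls; mkdir -p pics; python3 - <<'E'
from plant import manip
import cv2
for n in ["scene","side","wrist"]:
    c=manip.camera(n); cv2.imwrite(f"pics/{n}0.png",c["pixels"][:,:,::-1]); print(n,c["K"].tolist(),c["pose"].round(4).tolist())
    for t in ["case","lid","lid_tongue","lid_far","clamp_grip","case_hinge","keeper","recess","torch","mirror","sleeve"]:
        print(t,[(round(d["p"],2),round(d["at"][0]*640),round(d["at"][1]*480)) for d in manip.landmark_of(n,t)][:4])
print(manip.read_state())
E
```

```text
pics
scene [[466.58274742186734, 0.0, 318.8196514459832], [0.0, 466.58274742186734, 238.56744436054282], [0.0, 0.0, 1.0]] [[0.846, -0.2699, 0.4599, 1.1263], [0.5331, 0.4474, -0.7181, -0.8658], [-0.0119, 0.8526, 0.5224, 0.6999], [0.0, 0.0, 0.0, 1.0]]
case [(0.6, 313, 226)]
lid [(0.85, 252, 274), (0.72, 317, 298), (0.63, 152, 310)]
lid_tongue [(0.72, 310, 316), (0.68, 223, 264), (0.66, 201, 313), (0.46, 350, 180)]
lid_far [(0.96, 322, 280), (0.88, 100, 314), (0.62, 277, 286)]
clamp_grip [(0.72, 352, 181)]
case_hinge [(0.64, 346, 212)]
keeper [(0.83, 291, 200)]
recess [(0.6, 311, 211)]
torch [(0.81, 381, 202)]
mirror [(0.9, 211, 364), (0.65, 315, 228)]
sleeve [(0.98, 398, 284)]
side [[469.42383221482856, 0.0, 316.5245326956389], [0.0, 469.42383221482856, 242.85555995847983], [0.0, 0.0, 1.0]] [[-0.9835, 0.0762, -0.1643, 0.3803], [-0.18, -0.5105, 0.8408, 1.0407], [-0.0198, 0.8565, 0.5158, 0.7183], [0.0, 0.0, 0.0, 1.0]]
case [(0.97, 355, 302)]
lid [(0.75, 304, 241), (0.69, 367, 247), (0.56, 407, 211), (0.23, 395, 244)]
lid_tongue [(0.92, 398, 243), (0.8, 375, 219), (0.79, 302, 230)]
lid_fa
[... 919 characters left out ...]
os': array([-1.74097041e-01,  2.45107036e-01,  1.55775755e+00,  2.70805814e-06,
        1.33867460e+00, -1.74117395e-01]), 'joint_velocities': array([ 1.03723264e-03,  1.20604926e-03, -1.07623299e-05, -3.94952411e-04,
        1.31641978e-04,  3.28703266e-04]), 'effort': array([ 5.59004729e-04, -4.15819895e+01, -3.14870954e+01,  6.86588860e-02,
        2.88609741e-02,  2.07171649e-05]), 'tcp_pos': array([6.50036695e-01, 2.10794431e-06, 2.13473602e-01]), 'orientation': array([ 0.50000668,  0.49998999, -0.49998345,  0.50001988]), 'wrist_force': array([ 0.37772217, -0.25191739,  0.18593649]), 'torque': array([-2.32039202e-05,  2.10872756e-02, -2.49988459e-02]), 'finger_gap': 0.09372374739984585}
```

View images.

View pics/scene0.png

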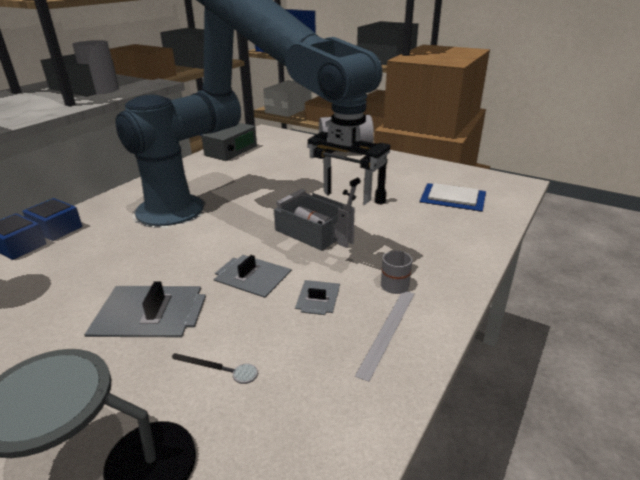

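View pics/side0.png

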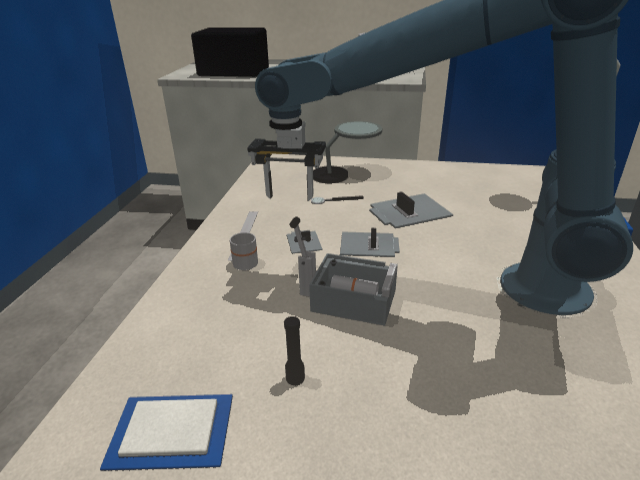

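View pics/wrist0.png

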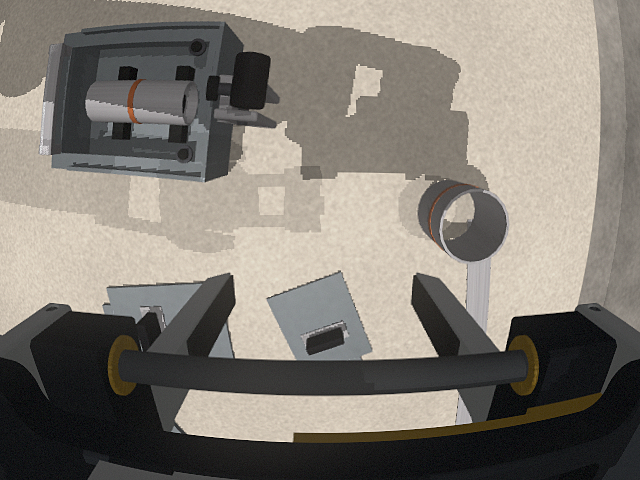

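```bash
cat > h.py <<'E'
import numpy as np, cv2
from plant import manip
def cloud(c,name):
    K=c["K"];d=c["depth"];v,u=np.mgrid[0:480,0:640].astype(float)
    x=(u-K[0,2])/K[0,0];y=(v-K[1,2])/K[1,1]
    if name=="wrist":
        r=np.hypot(x,y);s=np.where(r>1e-9,np.tan(np.minimum(r,1.5))/np.maximum(r,1e-9),1);x=x*s;y=y*s
    P=np.stack([x*d,-y*d,-d],-1)
    W=P@c["pose"][:3,:3].T+c["pose"][:3,3]
    W[d<=0]=np.nan
    return W
def ray(c,name,u,v,z):
    K=c["K"];x=(u-K[0,2])/K[0,0];y=(v-K[1,2])/K[1,1]
    if name=="wrist":
        r=np.hypot(x,y);s=np.tan(r)/r;x*=s;y*=s
    D=c["pose"][:3,:3]@np.array([x,-y,-1]);o=c["pose"][:3,3]
    return o+D*(z-o[2])/D[2]
def proj(c,name,P):
    P=np.atleast_2d(P);q=(P-c["pose"][:3,3])@c["pose"][:3,:3]
    x=q[:,0]/-q[:,2];y=-q[:,1]/-q[:,2]
    if name=="wrist":
        r=np.hypot(x,y);s=np.arctan(r)/np.maximum(r,1e-9);x=x*s;y=y*s
    K=c["K"];return np.stack([K[0,0]*x+K[0,2],K[1,1]*y+K[1,2]],-1)
E
python3 - <<'E'
from h import *
import pickle
C={n:manip.camera(n) for n in ["scene","side","wrist"]}
pickle.dump(C,open("c0.pkl","wb"))
# topdown height map 1mm: x .3-.9, y -.4-.4
for n in C:
    W=cloud(C[n],n).reshape(-1,3);W=W[~np.isnan(W[:,0])]
    W=W[(W[:,0]>.3)&(W[:,0]<.9)&(W[:,1]>-.4)&(W[:,1]<.4)&(W[:,2]<.3)]
    print(n,len(W),np.percentile(W[:,2],[1,10,50,90]))
    H=np.zeros((600,800),np.float32);
    o=np.argsort(W[:,2]);W=W[o]
    i=((W[:,0]-.3)*1000).astype(int);j=((.4-W[:,1])*1000).astype(int)
    H[599-i,j]=np.clip((W[:,2]+.005)*255/.13,20,255)
    H=cv2.dilate(H,np.ones((3,3)))
    cv2.imwrite(f"pics/top_{n}.png",cv2.applyColorMap(H.astype(np.uint8),cv2.COLORMAP_TURBO))
E
```

```text
scene 46906 [-0.74713157 -0.00086544  0.00129836  0.03866485]
side 41597 [-0.00123566  0.00030908  0.00244734  0.05575975]
wrist 180621 [-0.00310104 -0.00220259 -0.00089498  0.07156288]
```

View pics/top_scene.png

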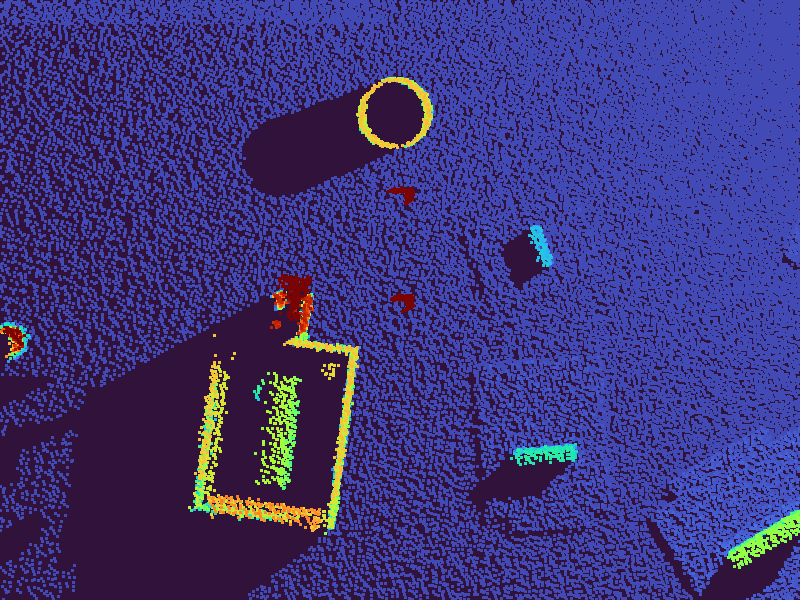

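View pics/top_side.png

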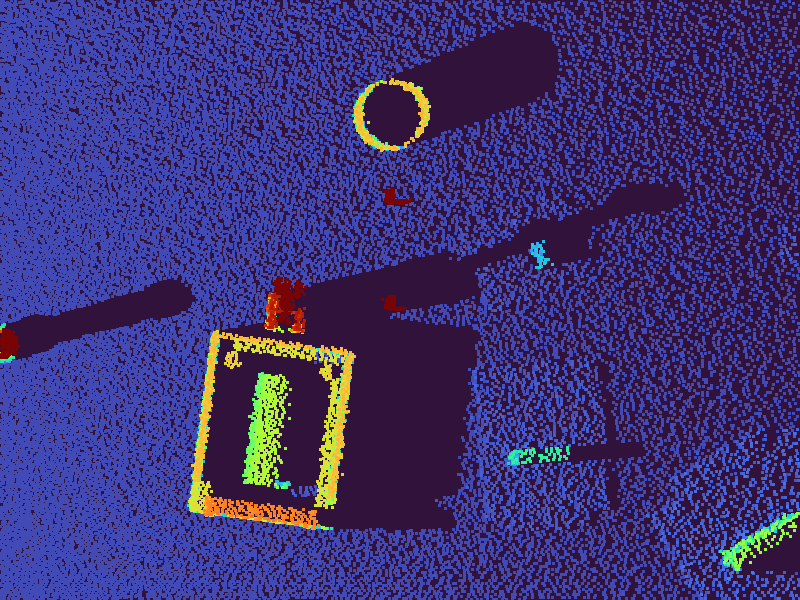

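View pics/top_wrist.png

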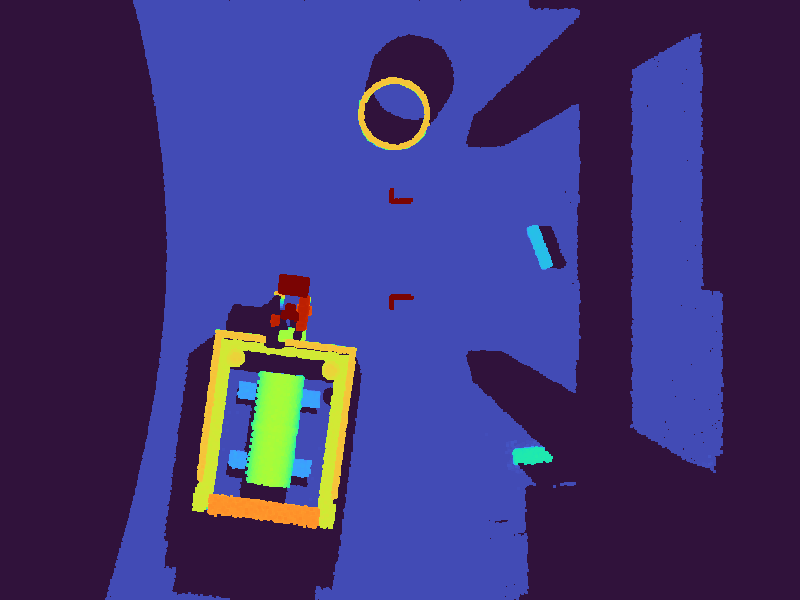

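```bash
cat > fit.py <<'E'
from h import *
from scipy.optimize import minimize
def case_h(x,y):
    h=np.full(x.shape,np.nan)
    a=(abs(x)<.09)&(abs(y)<.07); h[a]=.02
    led=a&((abs(y)>.054)|(abs(x)>.076)); h[led]=.07
    lip=a&(((abs(y)>.066)&(x>-.06))|(x>.086)); h[lip]=.08
    k=a&(x<-.074)&(abs(y)<.055); h[k]=.09
    h[~a]=0
    return h
def fit_case(W,x0=(.47,.125,-.134)):
    W=W.reshape(-1,3);W=W[~np.isnan(W[:,0])]
    W=W[(abs(W[:,0]-x0[0])<.14)&(abs(W[:,1]-x0[1])<.13)&(W[:,2]<.1)]
    def tr(p):
        c,s=np.cos(p[2]),np.sin(p[2]);dx=W[:,0]-p[0];dy=W[:,1]-p[1]
        return c*dx+s*dy,-s*dx+c*dy
    def cost(p):
        x,y=tr(p); m=(abs(x)<.1)&(abs(y)<.085)&~((abs(x)<.074)&(abs(y)<.052))&~((x>.086)&(abs(y)<.03))
        m&=~((abs(x-.066)<.012)&(abs(abs(y)-.048)<.012))
        h=case_h(x[m],y[m]); d=np.minimum(abs(W[m,2]-p[3]-h),.012)
        return d.mean()
    best=None
    p=np.array([*x0,-.001])
    for k in range(4):
        sim=p+np.vstack([np.zeros(4),np.diag([.006,.006,.03,.003])/(k+1)])
        r=minimize(cost,p,method="Nelder-Mead",options=dict(initial_simplex=sim,xatol=1e-5,fatol=1e-8,maxiter=600));p=r.x
    return p,r.fun
E
python3 - <<'E'
import pickle
from fit import *
C=pickle.load(open("c0.pkl","rb"))
for n in C: print(n,fit_case(cloud(C[n],n)))
c,s=None,None
# fin points
for n in C:
    W=cloud(C[n],n).reshape(-1,3);W=W[~np.isnan(W[:,0])]
    m=(abs(W[:,0]-.446)<.03)&(abs(W[:,1]+.145)<.06)&(W[:,2]>.036)&(W[:,2]<.06)
    Q=W[m];print(n,len(Q),Q.mean(0),Q.min(0),Q.max(0))
    r=cv2.minAreaRect((Q[:,:2]*1000).astype(np.float32));print(r)
    m=(abs(W[:,0]-.60)<.06)&(abs(W[:,1]-.11)<.03)&(W[:,2]>.12); Q=W[m]; print("clamp top",Q[:,2].max(), Q[Q[:,2]>Q[:,2].max()-.012].mean(0))
for n in ["scene","side"]:
    c=C[n];u0,v0=((180,230) if n=="scene" else (300,200))
    cv2.imwrite(f"pics/crop_{n}.png",cv2.resize(c["pixels"][v0:v0+130,u0:u0+160,::-1],None,fx=5,fy=4.6,interpolation=cv2.INTER_CUBIC)[:598])
E
```

```text
scene (array([ 4.71356725e-01,  1.24294968e-01, -1.39584822e-01, -3.98218025e-04]), np.float64(0.00911609736445848))
side (array([ 0.4694891 ,  0.12834745, -0.12596022,  0.00148132]), np.float64(0.008419494554781649))
wrist (array([ 0.47044321,  0.12535749, -0.1304438 , -0.0014797 ]), np.float64(0.005974421620670808))
scene 101 [ 0.44628375 -0.14729571  0.04037157] [ 0.43593944 -0.17483076  0.03610132] [ 0.45447126 -0.11195923  0.04412982]
((445.1590576171875, -143.27427673339844), (15.740951538085938, 62.952972412109375), 3.559103012084961)
clamp top 0.2081617035140833 [0.61675361 0.10267817 0.20280163]
side 59 [ 0.44430865 -0.13638625  0.04287322] [ 0.43688517 -0.16843404  0.03652766] [ 0.45267604 -0.10978522  0.04656638]
((444.6001892089844, -139.11083984375), (11.662345886230469, 58.82781982421875), 4.655151844024658)
clamp top 0.5335034186052553 [0.54077388 0.08051415 0.52870576]
wrist 268 [ 0.44444145 -0.1307868   0.03914402] [ 0.43634726 -0.1510604   0.03616555] [ 0.45154534 -0.11443783  0.04120612]
((443.7292175292969, -132.7786865234375), (14.608570098876953, 36.24628829956055), 4.273195743560791)
clamp top 0.20633223603421613 [0.6154611  0.10557587 0.20258108]
```

View pics/crop_scene.png

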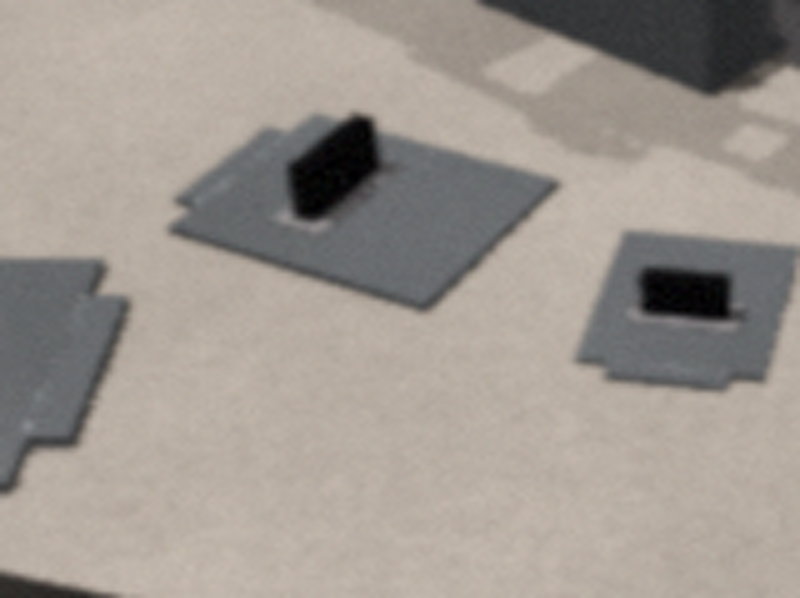

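View pics/crop_side.png

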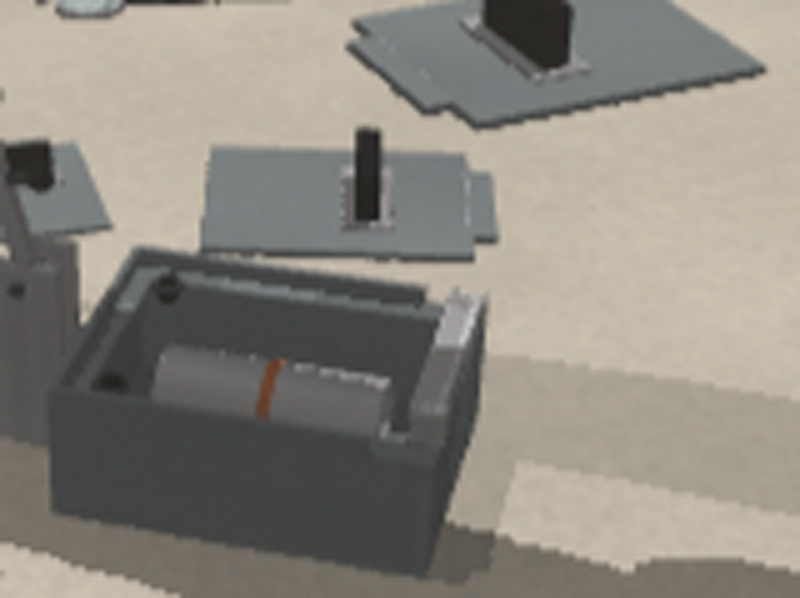

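```bash
python3 - <<'E'
import pickle
from h import *
from scipy.optimize import least_squares
C=pickle.load(open("c0.pkl","rb"))
obs={"scene":[((560,183),(84,63)),((428,306),(84,-63)),((172,228),(-70,-63)),((265,128),(-84,40)),((178,200),(-84,-40))],
"side":[((212,148),(84,-63)),((203,248),(84,63)),((475,256),(-70,63)),((492,172),(-84,-40)),((497,240),(-84,40)),((466,155),(-70,-63))]}
# orientation of y: lid x ~ +world x -> lid +y ~ +world y (toward case)
A={}
for n,o in obs.items():
    u0,v0=((180,230) if n=="scene" else (300,200))
    w=np.array([ray(C[n],n,u0+(a+.5)/5-.5,v0+(b+.5)/4.6-.5,.005) for (a,b),_ in o]);l=np.array([q for _,q in o])/1000
    f=lambda p:(np.c_[np.cos(p[2])*l[:,0]-np.sin(p[2])*l[:,1]+p[0],np.sin(p[2])*l[:,0]+np.cos(p[2])*l[:,1]+p[1]]-w[:,:2]).ravel()
    r=least_squares(f,[.455,-.14,.1]);print(n,r.x,(r.fun*1000).round(1)); p=r.x
    print("fin",p[0]-.01*np.cos(p[2]),p[1]-.01*np.sin(p[2]))
E
```

```text
scene [ 0.45680992 -0.14361416  0.08685145] [-0.5  1.8  0.9 -1.  -0.8 -1.2  1.7  1.1 -1.2 -0.6]
fin 0.44684760829913917 -0.14448158337787176
side [ 0.45326689 -0.14343321  0.08443554] [ 0.1 -0.8  1.1  0.9 -0.4  1.6  0.3  1.1 -0.9 -2.2 -0.1 -0.6]
fin 0.44330251719755204 -0.14427655929710692
```

Emit:
move_arm:
  steps:
    - {"dy": -41, "dz": 29}
    - {"dy": -41, "dz": 29}
    - {"dy": -41, "dz": 29}
    - {"dy": -41, "dz": 29}
    - {"dy": -41, "dz": 29, "ax": -0.085, "gripper": 100}
    - {}
  grip_force: 30

```text
invalid input
```

```bash
cat > st.py <<'E'
from h import *
from scipy.spatial.transform import Rotation as R
s=manip.read_state();r=R.from_quat(s["orientation"]);m=r.as_matrix()
print("t",round(s["clock"],2),"tcp",s["tcp_pos"].round(4),"gap",round(s["finger_gap"],4),"F",s["wrist_force"].round(1),"T",s["torque"].round(2))
print("toolx",m[:,0].round(3),"tooly",m[:,1].round(3),"toolz",m[:,2].round(3),"j",s["joint_pos"].round(2))
E
python3 - <<'E'
import st
from h import *
c=manip.camera("wrist");cv2.imwrite("pics/w1.png",c["pixels"][:,:,::-1])
W=cloud(c,"wrist").reshape(-1,3);W=W[~np.isnan(W[:,0])]
m=(abs(W[:,0]-.446)<.04)&(abs(W[:,1]+.145)<.05)&(W[:,2]>.034)&(W[:,2]<.06)
Q=W[m];print(len(Q),Q.mean(0));print(cv2.minAreaRect((Q[:,:2]*1000).astype(np.float32)))
E
```

```text
t 1.95 tcp [0.65   0.     0.2135] gap 0.0938 F [ 0.6  0.4 -0.2] T [-0.03  0.04  0.03]
toolx [-0.  0. -1.] tooly [ 1.  0. -0.] toolz [ 0. -1. -0.] j [-0.17  0.25  1.56  0.    1.34 -0.17]
296 [ 0.44479815 -0.13009594  0.03881137]
((444.5001220703125, -132.43687438964844), (14.215107917785645, 36.651241302490234), 3.2935163974761963)
```

View pics/w1.png

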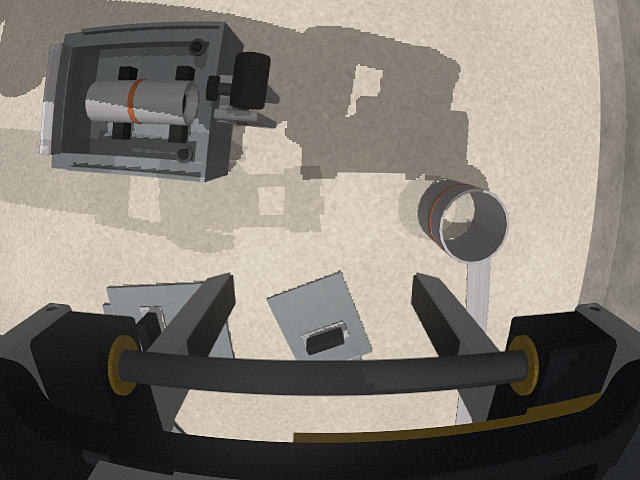

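Emit:
move_arm:
  steps:
    - {"dx": 0, "dy": -41, "dz": 29, "ax": 0, "ay": 0, "az": 0, "gripper": 0}
    - {"dx": 0, "dy": -41, "dz": 29, "ax": 0, "ay": 0, "az": 0, "gripper": 0}
    - {"dx": 0, "dy": -41, "dz": 29, "ax": 0, "ay": 0, "az": 0, "gripper": 0}
    - {"dx": 0, "dy": -41, "dz": 29, "ax": 0, "ay": 0, "az": 0, "gripper": 0}
    - {"dx": 0, "dy": -41, "dz": 29, "ax": -0.085, "ay": 0, "az": 0, "gripper": 100}
    - {"dx": 0, "dy": 0, "dz": 0, "ax": 0, "ay": 0, "az": 0, "gripper": 100}
  grip_force: 30

```text
clock: 2.6
tcp_pos: [0.4428, -0.1462, 0.2113]
orientation: [0.476, 0.523, -0.477, 0.522]
wrist_force: [0.2, 0.6, 0.9]
finger_gap: 0.0812
```

```bash
python3 - <<'E'
import st
from h import *
c=manip.camera("wrist");cv2.imwrite("pics/w2.png",c["pixels"][:,:,::-1])
W=cloud(c,"wrist").reshape(-1,3);W=W[~np.isnan(W[:,0])]
m=(abs(W[:,0]-.446)<.04)&(abs(W[:,1]+.145)<.05)&(W[:,2]>.034)&(W[:,2]<.06)
Q=W[m];print(len(Q),Q.mean(0));print(cv2.minAreaRect((Q[:,:2]*1000).astype(np.float32)))
E
```

```text
t 2.6 tcp [ 0.4428 -0.1462  0.2113] gap 0.0812 F [0.2 0.6 0.9] T [ 0.   -0.07 -0.02]
toolx [-0.001 -0.001 -1.   ] tooly [ 0.996  0.092 -0.001] toolz [ 0.092 -0.996  0.001] j [-0.56 -0.2   2.01 -0.    1.33 -0.65]
910 [ 0.44442939 -0.14439317  0.03937204]
((444.6566162109375, -145.72975158691406), (13.404714584350586, 60.3011474609375), 5.078419208526611)
```

View pics/w2.png

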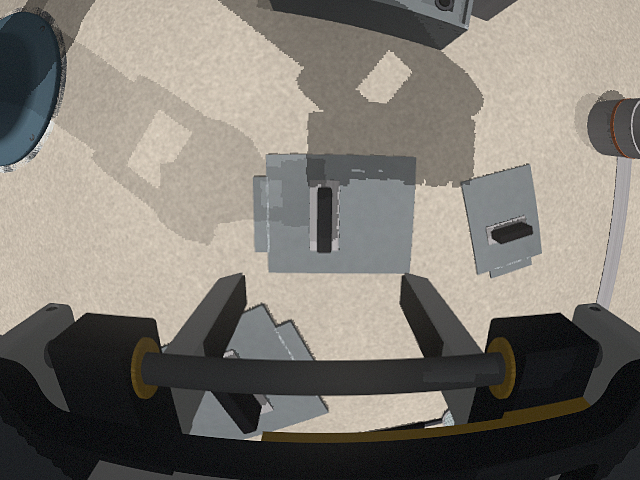

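Emit:
move_arm:
  steps:
    - {"dx": 48, "dy": 2, "dz": -1, "ax": 0.004, "ay": 0, "az": 0, "gripper": 110}
    - {"dx": 48, "dy": 0, "dz": 0, "ax": 0, "ay": 0, "az": 0, "gripper": 110}
    - {"dx": 48, "dy": 0, "dz": 0, "ax": 0, "ay": 0, "az": 0, "gripper": 110}
    - {"dx": 30, "dy": 0, "dz": 0, "ax": 0, "ay": 0, "az": 0, "gripper": 110}
  grip_force: 30

```text
clock: 3.05
tcp_pos: [0.4567, -0.1472, 0.0411]
orientation: [0.48, 0.513, -0.476, 0.529]
wrist_force: [0.5, 0.4, 0.9]
finger_gap: 0.0536
```

```bash
python3 - <<'E'
import st
E
```

```text
t 3.05 tcp [ 0.4567 -0.1472  0.0411] gap 0.0536 F [0.5 0.4 0.9] T [0.03 0.01 0.04]
toolx [ 0.02  -0.011 -1.   ] tooly [0.996 0.087 0.019] toolz [ 0.087 -0.996  0.013] j [-0.55  0.07  2.1   0.    0.94 -0.64]
```

```bash
cat > go.py <<'E'
import st
from st import s,m
import numpy as np
from scipy.spatial.transform import Rotation as R
def target(pos,yaw,tilt):
    # tool down frame for lid yaw; tilt>0 raises lid +x (rot about lid -y)
    Rl=R.from_euler("z",yaw)*R.from_euler("y",-tilt)
    return np.array(pos),Rl.as_matrix()@np.array([[0,1,0],[0,0,-1],[-1,0,0]]).astype(float)
def delta(pos,yaw,tilt):
    p,M=target(pos,yaw,tilt)
    print("d(mm)",(m.T@(p-s["tcp_pos"])*1000).round(1),"rot",R.from_matrix(m.T@M).as_rotvec().round(4))
E
python3 -c "
from go import *
delta([.4446,-.145,.018],.0886,0)"
```

```text
t 3.05 tcp [ 0.4567 -0.1472  0.0411] gap 0.0536 F [0.5 0.4 0.9] T [0.03 0.01 0.04]
toolx [ 0.02  -0.011 -1.   ] tooly [0.996 0.087 0.019] toolz [ 0.087 -0.996  0.013] j [-0.55  0.07  2.1   0.    0.94 -0.64]
d(mm) [ 22.9 -12.3  -3.5] rot [-0.0015  0.0126 -0.0189]
```

Emit:
move_arm:
  steps:
    - {"dx": 0, "dy": -12, "dz": -3, "ax": 0, "ay": 0.0126, "az": -0.019, "gripper": 110}
    - {"dx": 0, "dy": 0, "dz": 0, "ax": 0, "ay": 0, "az": 0, "gripper": 110}

```text
clock: 3.25
tcp_pos: [0.4422, -0.1422, 0.0372]
orientation: [0.477, 0.526, -0.478, 0.518]
wrist_force: [0.1, -0.7, -0.0]
finger_gap: 0.0534
```

```bash
python3 -c "
from go import *
delta([.4446,-.145,.018],.0886,0)"
```

```text
t 3.25 tcp [ 0.4422 -0.1422  0.0372] gap 0.0534 F [ 0.1 -0.7 -0. ] T [-0.02  0.03 -0.04]
toolx [-0.009  0.006 -1.   ] tooly [ 0.996  0.089 -0.009] toolz [ 0.089 -0.996 -0.007] j [-0.56  0.07  2.12  0.    0.97 -0.65]
d(mm) [19.2  2.3  3.1] rot [ 0.0004 -0.007   0.0089]
```

Emit:
move_arm:
  steps:
    - {"dx": 10, "dy": 2, "dz": 2, "ax": 0, "ay": -0.007, "az": 0.008, "gripper": 110}
    - {"dx": 9, "dy": 0, "dz": 0, "ax": 0, "ay": 0, "az": 0, "gripper": 110}
    - {"dx": 0, "dy": 0, "dz": 0, "ax": 0, "ay": 0, "az": 0, "gripper": 110}

```text
clock: 3.55
tcp_pos: [0.4488, -0.1454, 0.023]
orientation: [0.478, 0.519, -0.476, 0.525]
wrist_force: [-0.9, 0.6, -0.0]
finger_gap: 0.0537
```

```bash
python3 -c "
from go import *
delta([.4446,-.145,.018],.0886,0)"
```

```text
t 3.55 tcp [ 0.4488 -0.1454  0.023 ] gap 0.0537 F [-0.9  0.6 -0. ] T [ 0.04  0.03 -0.04]
toolx [ 0.007 -0.005 -1.   ] tooly [0.996 0.09  0.007] toolz [ 0.09  -0.996  0.006] j [-0.55  0.1   2.12 -0.    0.91 -0.64]
d(mm) [ 5.  -4.1 -0.8] rot [ 0.0013  0.0055 -0.007 ]
```

Emit:
move_arm:
  steps:
    - {"dx": 5, "dy": -3, "dz": 0, "ax": 0, "ay": 0.004, "az": -0.006, "gripper": 110}
    - {"dx": 0, "dy": 0, "dz": 0, "ax": 0, "ay": 0, "az": 0, "gripper": 110}

```text
clock: 3.75
tcp_pos: [0.4473, -0.1465, 0.0199]
orientation: [0.477, 0.52, -0.477, 0.524]
wrist_force: [-0.1, 0.4, -0.3]
finger_gap: 0.0533
```

```bash
python3 -c "
from go import *
delta([.4446,-.145,.018],.0886,0)"
```

```text
t 3.75 tcp [ 0.4473 -0.1465  0.0199] gap 0.0533 F [-0.1  0.4 -0.3] T [-0.09 -0.06  0.01]
toolx [ 0.004 -0.003 -1.   ] tooly [0.996 0.09  0.004] toolz [ 0.09  -0.996  0.004] j [-0.56  0.11  2.12 -0.    0.91 -0.65]
d(mm) [ 1.9 -2.6 -1.7] rot [ 0.0017  0.0035 -0.0037]
```

Emit:
move_arm:
  steps:
    - {"dx": 1, "dy": -2.5, "dz": -1.5, "ax": 0, "ay": 0.0035, "az": -0.0037, "gripper": 140}
    - {"dx": 0, "dy": 0, "dz": 0, "ax": 0, "ay": 0, "az": 0, "gripper": 255}
    - {"dx": 0, "dy": 0, "dz": 0, "ax": 0, "ay": 0, "az": 0, "gripper": 255}
    - {"dx": 0, "dy": 0, "dz": 0, "ax": 0, "ay": 0, "az": 0, "gripper": 255}
    - {"dx": 0, "dy": 0, "dz": 0, "ax": 0, "ay": 0, "az": 0, "gripper": 255}
  grip_force: 40

```text
clock: 4.25
tcp_pos: [0.4452, -0.1457, 0.0201]
orientation: [0.477, 0.521, -0.477, 0.523]
wrist_force: [-3.2, -0.3, 0.3]
finger_gap: 0.0167
```

```bash
python3 -c "
from go import *
delta([.4446,-.145,.018],.0886,0)"
```

```text
t 4.25 tcp [ 0.4452 -0.1457  0.0201] gap 0.0167 F [-3.2 -0.3  0.3] T [-0.16  0.88 -0.03]
toolx [ 0.001 -0.001 -1.   ] tooly [0.996 0.09  0.001] toolz [ 0.09  -0.996  0.001] j [-0.56  0.1   2.12 -0.    0.91 -0.65]
d(mm) [ 2.1 -0.6 -0.8] rot [ 0.0014  0.001  -0.0013]
```

Emit:
move_arm:
  steps:
    - {"dx": 0, "dy": 0, "dz": 0, "ax": 0, "ay": 0, "az": 0, "gripper": 255}
    - {"dx": -15, "dy": 0, "dz": 0, "ax": 0, "ay": 0, "az": 0, "gripper": 255}
    - {"dx": -30, "dy": 0, "dz": 0, "ax": 0, "ay": 0, "az": 0, "gripper": 255}
    - {"dx": -40, "dy": 0, "dz": 0, "ax": 0, "ay": 0, "az": 0, "gripper": 255}
    - {"dx": -40, "dy": 0, "dz": 0, "ax": 0, "ay": 0, "az": 0, "gripper": 255}
    - {"dx": -40, "dy": 0, "dz": 0, "ax": 0, "ay": 0, "az": 0, "gripper": 255}
    - {"dx": -30, "dy": 0, "dz": 0, "ax": 0, "ay": 0, "az": 0, "gripper": 255}
    - {"dx": 0, "dy": 0, "dz": 0, "ax": 0, "ay": 0, "az": 0, "gripper": 255}

```text
clock: 5.05
tcp_pos: [0.439, -0.1417, 0.2127]
orientation: [0.476, 0.529, -0.478, 0.515]
wrist_force: [0.3, 0.5, -4.7]
finger_gap: 0.014
```

```bash
cat >> go.py <<'E'
CO=np.array([.4704,.1255]);CY=-.1307
G=dict(x=74.,y=0.,z=20.,yaw=0.,pitch=0.)  # TCP relative to tongue-end point in lid frame, mm
def lidgo(xt,zt,th,yt=0,cyaw=CY):
    q=np.array([xt+G["x"]*np.cos(th)-G["z"]*np.sin(th),yt+G["y"],zt+G["x"]*np.sin(th)+G["z"]*np.cos(th)])/1000
    c,sn=np.cos(cyaw),np.sin(cyaw)
    p=[CO[0]+c*q[0]-sn*q[1],CO[1]+sn*q[0]+c*q[1],q[2]]
    print("target",np.round(p,4)); delta(p,cyaw+G["yaw"],th+G["pitch"])
E
python3 -c "
from go import *
lidgo(-66,160,.3)
from h import *
for n in ['scene','side']:
    c=manip.camera(n);cv2.imwrite(f'pics/lift_{n}.png',c['pixels'][:,:,::-1])
"
```

```text
t 5.05 tcp [ 0.439  -0.1417  0.2127] gap 0.014 F [ 0.3  0.5 -4.7] T [-0.09 -0.09 -0.04]
toolx [-0.016  0.011 -1.   ] tooly [ 0.996  0.09  -0.015] toolz [ 0.09  -0.996 -0.012] j [-0.56 -0.2   2.01  0.    1.35 -0.65]
target [0.4692 0.1257 0.201 ]
d(mm) [  14.    54.3 -263.4] rot [ 0.2175 -0.0433  0.3154]
```

View pics/lift_side.png

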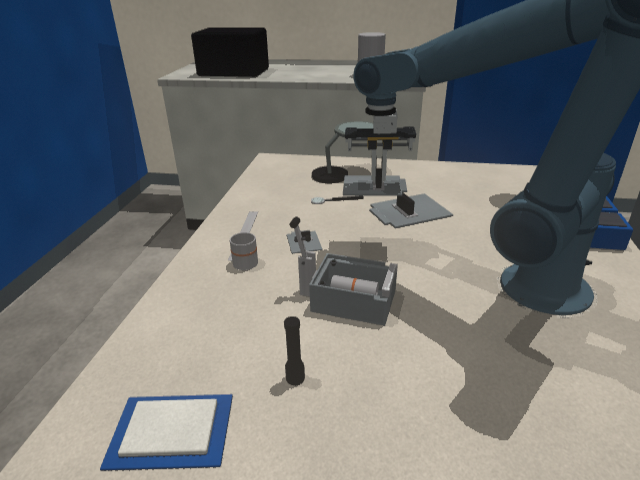

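Emit:
move_arm:
  steps:
    - {"dx": 0, "dy": 8, "dz": -30, "ax": 0.05, "ay": 0, "az": 0, "gripper": 255}
    - {"dx": 0, "dy": 8, "dz": -38, "ax": 0.05, "ay": 0, "az": 0.06, "gripper": 255}
    - {"dx": 0, "dy": 4, "dz": -38, "ax": 0.05, "ay": 0, "az": 0.06, "gripper": 255}
    - {"dx": 0, "dy": 0, "dz": -38, "ax": 0.05, "ay": 0, "az": 0.06, "gripper": 255}
    - {"dx": 0, "dy": 0, "dz": -38, "ax": 0, "ay": 0, "az": 0.06, "gripper": 255}
    - {"dx": 0, "dy": 0, "dz": 0, "ax": 0, "ay": 0, "az": 0, "gripper": 255}

```text
clock: 5.75
tcp_pos: [0.4495, 0.0505, 0.1892]
orientation: [0.581, 0.424, -0.476, 0.506]
wrist_force: [-0.4, 0.9, -5.8]
finger_gap: 0.0136
```

```bash
python3 -c "
from go import *
lidgo(-66,160,.3)
"
```

```text
t 5.75 tcp [0.4495 0.0505 0.1892] gap 0.0136 F [-0.4  0.9 -5.8] T [-0.02  0.39 -0.05]
toolx [ 0.187  0.011 -0.982] tooly [ 0.974 -0.128  0.184] toolz [-0.124 -0.992 -0.035] j [-0.17 -0.36  2.19  0.05  1.13 -0.05]
target [0.4692 0.1257 0.201 ]
d(mm) [ -7.   11.7 -77.4] rot [-0.0023 -0.0356  0.1145]
```

Emit:
move_arm:
  steps:
    - {"dx": -5, "dy": 5, "dz": -26, "ax": 0, "ay": -0.018, "az": 0.04, "gripper": 255}
    - {"dx": 0, "dy": 5, "dz": -26, "ax": 0, "ay": -0.018, "az": 0.04, "gripper": 255}
    - {"dx": 0, "dy": 0, "dz": -22, "ax": 0, "ay": 0, "az": 0.03, "gripper": 255}
    - {"dx": 0, "dy": 0, "dz": 0, "ax": 0, "ay": 0, "az": 0, "gripper": 255}

```text
clock: 6.15
tcp_pos: [0.4597, 0.124, 0.1827]
orientation: [0.589, 0.388, -0.465, 0.535]
wrist_force: [-0.5, -0.7, -5.6]
finger_gap: 0.0139
```

```bash
python3 -c "
from go import *
lidgo(-66,160,.3)
from h import *
import pickle
C={n:manip.camera(n) for n in ['scene','side','wrist']}
pickle.dump((C,s),open('c1.pkl','wb'))
for n,c in C.items(): cv2.imwrite(f'pics/over_{n}.png',c['pixels'][:,:,::-1])
"
```

```text
t 6.15 tcp [0.4597 0.124  0.1827] gap 0.0139 F [-0.5 -0.7 -5.6] T [ 0.07  0.45 -0.01]
toolx [ 0.266 -0.041 -0.963] tooly [ 0.955 -0.126  0.269] toolz [-0.133 -0.991  0.006] j [ 0.06 -0.32  2.18 -0.07  1.01  0.22]
target [0.4692 0.1257 0.201 ]
d(mm) [-15.2  13.8  -2.8] rot [-0.0007  0.0063  0.0274]
```

View pics/over_side.png

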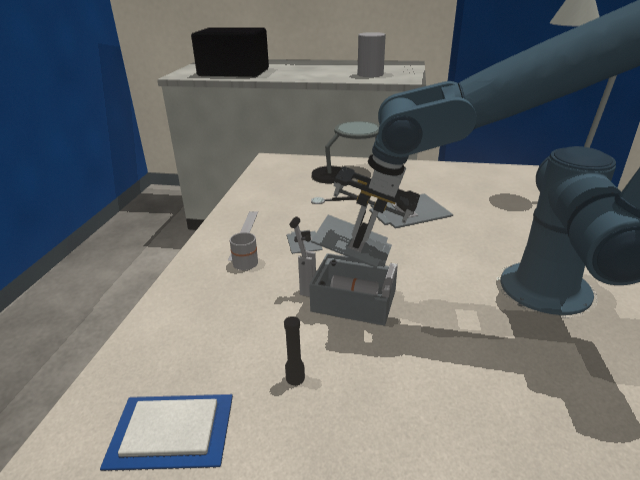

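View pics/over_wrist.png

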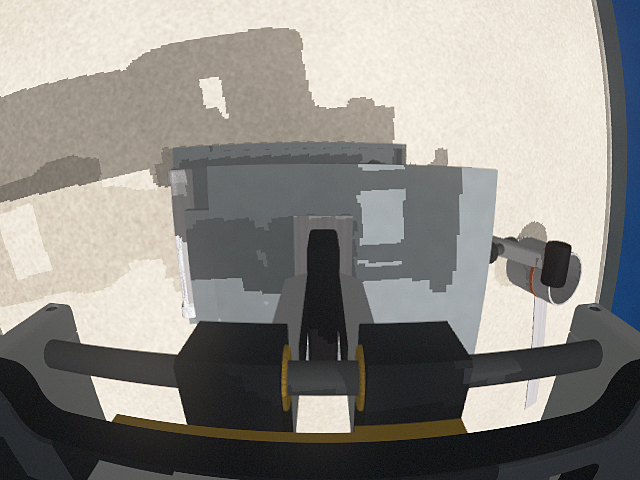

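View pics/over_scene.png

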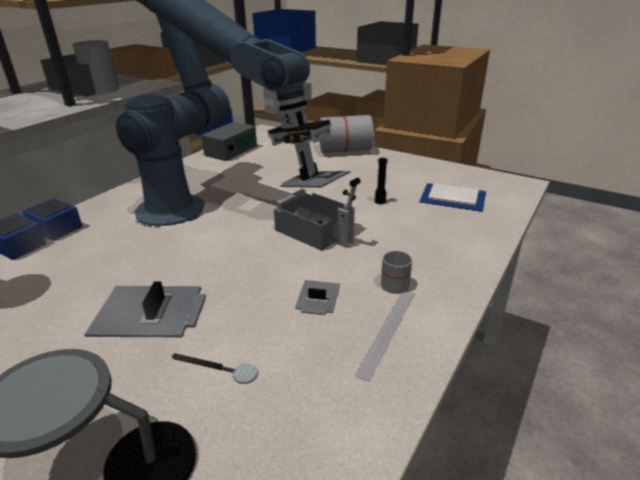

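```bash
cat > grip.py <<'E'
from h import *
from scipy.spatial.transform import Rotation as R
import pickle
# lid plane in world from wrist cloud; polygon of px; corner px
def lidfit(c,s,polys,pts):
    W=cloud(c,"wrist")
    Q=np.vstack([W[v0:v1,u0:u1].reshape(-1,3) for u0,v0,u1,v1 in polys]);Q=Q[~np.isnan(Q[:,0])]
    o=np.median(Q,0)
    for _ in range(5):
        o=Q.mean(0);n=np.linalg.svd(Q-o,full_matrices=False)[2][2];e=(Q-o)@n;Q=Q[abs(e)<3*abs(e).std()+1e-4]
    n*=np.sign(n[2])
    P=[]
    for u,v in pts:
        K=c["K"];x=(u-K[0,2])/K[0,0];y=(v-K[1,2])/K[1,1];r=np.hypot(x,y);t=np.tan(r)/r
        D=c["pose"][:3,:3]@np.array([x*t,-y*t,-1]);p0=c["pose"][:3,3]
        P.append(p0+D*((o-p0)@n)/(D@n))
    m=R.from_quat(s["orientation"]).as_matrix()
    # lid-like frame in tool: X=tool y, Y=-tool z, Z=-tool x
    L=np.c_[m[:,1],-m[:,2],-m[:,0]]
    print("n in toolframe(lid axes)",(n@L).round(4),"resid",abs(e).std())
    Pl=(np.array(P)-s["tcp_pos"])@L*1000
    print(Pl.round(1)); return n,np.array(P),Pl
E
python3 - <<'E'
from grip import *
C,s=pickle.load(open("c1.pkl","rb"))
lidfit(C["wrist"],s,[(215,170,290,205),(370,170,490,205),(400,215,480,280)],[(497,169),(207,165),(478,340),(487,255),(350,167)])
E
python3 -c "
import cv2
i=cv2.imread('pics/over_wrist.png')[130:350,150:520];cv2.imwrite('pics/ow_c.png',cv2.resize(i,None,fx=2.15,fy=2.15,interpolation=2))"
```

```text
n in toolframe(lid axes) [3.e-04 1.e-04 1.e+00] resid 0.00023581533810194992
[[ 95.3  61.7 -16.5]
 [-58.   62.5 -16.4]
 [ 96.3 -41.  -16.4]
 [ 93.6  13.5 -16.4]
 [ 15.2  60.1 -16.4]]
```

View pics/ow_c.png

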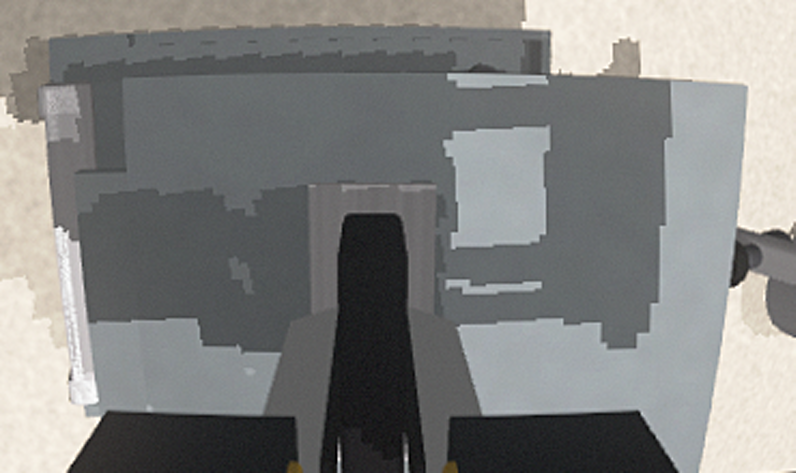

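```bash
sed -i 's/^G=.*/G=dict(x=73.,y=1.,z=20.,yaw=0.,pitch=0.)/' go.py; python3 -c "
from go import *
lidgo(-65,105,.3)
"
```

```text
t 6.3 tcp [0.461  0.1218 0.1841] gap 0.0138 F [ 1.  -0.4 -4.6] T [ 0.06  0.41 -0.02]
toolx [ 0.268 -0.043 -0.962] tooly [ 0.954 -0.129  0.271] toolz [-0.136 -0.991  0.006] j [ 0.05 -0.32  2.18 -0.07  1.01  0.22]
target [0.4694 0.1266 0.1457]
d(mm) [39.1 -3.  -6.2] rot [-0.0039  0.0076  0.0251]
```

Emit:
move_arm:
  steps:
    - {"dx": 0, "dy": -3, "dz": -6, "ax": -0.004, "ay": 0.008, "az": 0.025, "gripper": 255}
    - {"dx": 18, "dy": 0, "dz": 0, "ax": 0, "ay": 0, "az": 0, "gripper": 255}
    - {"dx": 18, "dy": 0, "dz": 0, "ax": 0, "ay": 0, "az": 0, "gripper": 255}
    - {"dx": 0, "dy": 0, "dz": 0, "ax": 0, "ay": 0, "az": 0, "gripper": 255}
    - {"dx": 0, "dy": 0, "dz": 0, "ax": 0, "ay": 0, "az": 0, "gripper": 255}

```text
clock: 6.8
tcp_pos: [0.4692, 0.1236, 0.1469]
orientation: [0.597, 0.38, -0.457, 0.539]
wrist_force: [0.5, 0.5, -3.5]
finger_gap: 0.0139
```

```bash
python3 -c "
from go import *
lidgo(-65,105,.3)
lidgo(-65,73,.3)
"
```

```text
t 6.8 tcp [0.4692 0.1236 0.1469] gap 0.0139 F [ 0.5  0.5 -3.5] T [0.03 0.4  0.02]
toolx [ 0.294 -0.04  -0.955] tooly [ 0.946 -0.13   0.297] toolz [-0.136 -0.991 -0.001] j [ 0.06 -0.26  2.21 -0.07  0.9   0.23]
target [0.4694 0.1266 0.1457]
d(mm) [ 1.1 -0.5 -3.1] rot [-0.006   0.0009 -0.0012]
target [0.4694 0.1266 0.1137]
d(mm) [ 31.6 -10.   -3.1] rot [-0.006   0.0009 -0.0012]
```

Emit:
move_arm:
  steps:
    - {"dx": 0, "dy": 0, "dz": -3, "ax": -0.006, "ay": 0, "az": 0, "gripper": 255}
    - {"dx": 9, "dy": -3, "dz": 0, "ax": 0, "ay": 0, "az": 0, "gripper": 255}
    - {"dx": 9, "dy": -3, "dz": 0, "ax": 0, "ay": 0, "az": 0, "gripper": 255}
    - {"dx": 0, "dy": 0, "dz": 0, "ax": 0, "ay": 0, "az": 0, "gripper": 255}

```text
clock: 7.2
tcp_pos: [0.47, 0.1266, 0.1289]
orientation: [0.596, 0.38, -0.455, 0.542]
wrist_force: [-0.2, 0.1, -5.1]
finger_gap: 0.0136
```

```bash
python3 -c "
from go import *
lidgo(-65,73,.3)
from h import *
import pickle
C={n:manip.camera(n) for n in ['scene','side','wrist']}
pickle.dump((C,s),open('c2.pkl','wb'))
i=C['wrist']['pixels'][130:350,150:520,::-1];cv2.imwrite('pics/d_w.png',cv2.resize(i,None,fx=2.15,fy=2.15,interpolation=2))
i=C['side']['pixels'][200:330,280:440,::-1];cv2.imwrite('pics/d_s.png',cv2.resize(i,None,fx=5,fy=4.6,interpolation=2))
i=C['scene']['pixels'][150:260,240:400,::-1];cv2.imwrite('pics/d_c.png',cv2.resize(i,None,fx=5,fy=5,interpolation=2))
"
```

```text
t 7.2 tcp [0.47   0.1266 0.1289] gap 0.0136 F [-0.2  0.1 -5.1] T [-0.    0.5   0.01]
toolx [ 0.298 -0.039 -0.954] tooly [ 0.946 -0.125  0.301] toolz [-0.131 -0.991  0.   ] j [ 0.06 -0.23  2.22 -0.08  0.85  0.24]
target [0.4694 0.1266 0.1137]
d(mm) [14.3 -5.2  0. ] rot [-0.0005  0.0002 -0.0053]
```

View pics/d_w.png

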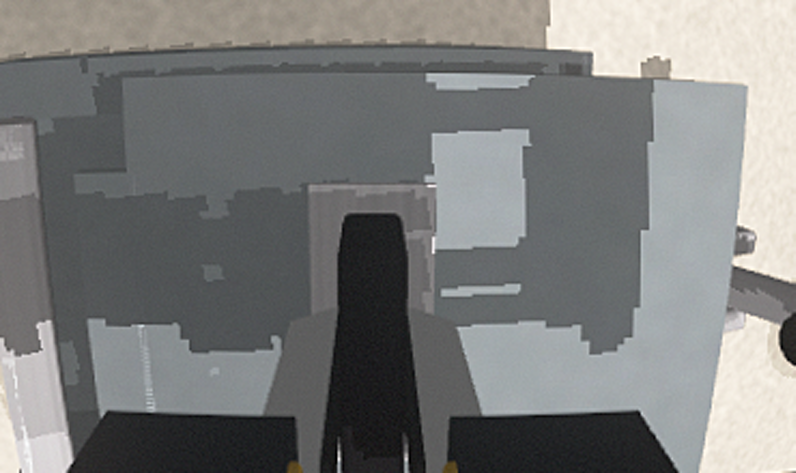

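View pics/d_s.png

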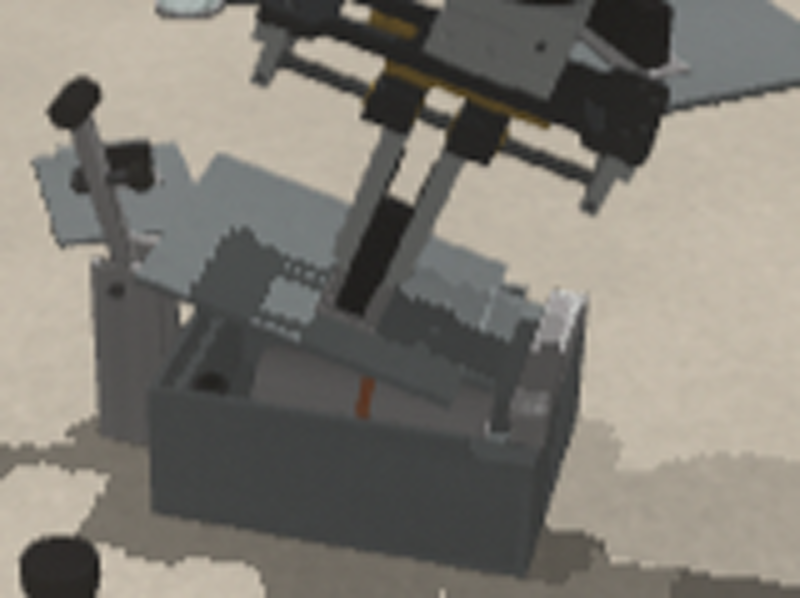

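View pics/d_c.png

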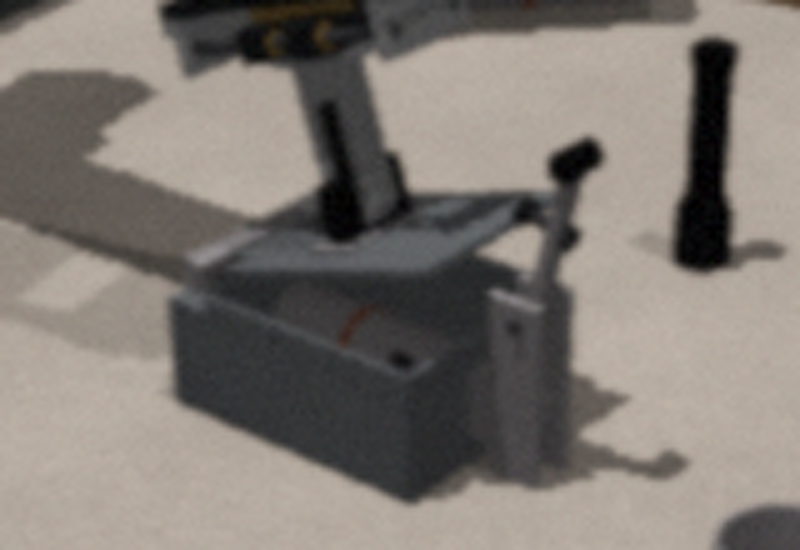

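```bash
python3 - <<'E'
from grip import *
C,s=pickle.load(open("c2.pkl","rb"));c=C["wrist"]
n,P,_=lidfit(c,s,[(215,170,290,205),(370,170,490,205),(400,215,480,280)],[(497,169),(207.7,166.3),(185.3,211),(190,280)])
CO=np.array([.4704,.1255]);a=-.1307
def tc(P):
    d=P[...,:2]-CO;return np.concatenate([np.stack([np.cos(a)*d[...,0]+np.sin(a)*d[...,1],-np.sin(a)*d[...,0]+np.cos(a)*d[...,1]],-1),P[...,2:]],-1)*1000
print("lid top pts far+y, -70+y, tongue+y, tongue mid in case:\n",tc(P).round(1))
W=tc(cloud(c,"wrist"))
# keeper: along rows
for v in [200,230,260,300]:
    r=W[v,150:200]; k=[(150+i,*r[i].round(1)) for i in range(50) if 84<r[i,2]<95 and r[i,0]<-60]
    print(v,"keeper last",k[-1] if k else None)
for u in [230,290,340,390]:
    col=W[140:175,u]; k=[(140+i,*col[i].round(1)) for i in range(35) if 60<col[i,2]<90 ]
    print(u,k[0] if k else None,k[-1] if k else None)
print(fit_case if 0 else "")
E
```

```text
n in toolframe(lid axes) [-0.0014 -0.001   1.    ] resid 0.00023747596821644906
[[ 95.6  63.7 -15.5]
 [-57.4  63.5 -15.8]
 [-71.4  40.3 -15.8]
 [-72.5   1.2 -15.8]]
lid top pts far+y, -70+y, tongue+y, tongue mid in case:
 [[ 95.3  64.7 142.8]
 [-50.5  64.6  96.6]
 [-63.8  41.4  92.4]
 [-64.9   2.3  92. ]]
200 keeper last (167, np.float64(-74.1), np.float64(47.1), np.float64(85.4))
230 keeper last (193, np.float64(-60.3), np.float64(30.9), np.float64(93.2))
260 keeper last (196, np.float64(-60.2), np.float64(14.1), np.float64(93.3))
300 keeper last (199, np.float64(-61.0), np.float64(-9.7), np.float64(93.2))
230 (154, np.float64(-37.2), np.float64(70.0), np.float64(72.9)) (163, np.float64(-37.1), np.float64(64.6), np.float64(69.5))
290 (153, np.float64(-2.9), np.float64(69.5), np.float64(79.7)) (162, np.float64(-0.4), np.float64(63.8), np.float64(68.4))
340 (152, np.float64(28.1), np.float64(69.9), np.float64(79.3)) (162, np.float64(32.1), np.float64(63.3), np.float64(68.4))
390 (152, np.float64(70.4), np.float64(70.0), np.float64(63.7)) (164, np.float64(67.8), np.float64(62.0), np.float64(68.9))
```

```bash
sed -i 's/^G=.*/G=dict(x=72.,y=-.5,z=20.,yaw=0.,pitch=0.)/' go.py; python3 -c "
from go import *
lidgo(-66,73,.29)
"
```

```text
t 7.35 tcp [0.4712 0.1267 0.1305] gap 0.0139 F [ 0.8 -1.  -4.9] T [ 0.06  0.46 -0.02]
toolx [ 0.301 -0.039 -0.953] tooly [ 0.945 -0.125  0.303] toolz [-0.131 -0.991 -0.   ] j [ 0.06 -0.23  2.22 -0.08  0.85  0.24]
target [0.4676 0.1254 0.1128]
d(mm) [15.9 -8.6  1.8] rot [-0.0006 -0.0003 -0.018 ]
```

Emit:
move_arm:
  steps:
    - {"dx": 7, "dy": -4, "dz": 1.5, "ax": 0, "ay": 0, "az": -0.018, "gripper": 255}
    - {"dx": 7, "dy": -4, "dz": 0, "ax": 0, "ay": 0, "az": 0, "gripper": 255}
    - {"dx": 0, "dy": 0, "dz": 0, "ax": 0, "ay": 0, "az": 0, "gripper": 255}
    - {"dx": 0, "dy": 0, "dz": 0, "ax": 0, "ay": 0, "az": 0, "gripper": 255}

```text
clock: 7.75
tcp_pos: [0.4677, 0.1255, 0.114]
orientation: [0.594, 0.385, -0.459, 0.538]
wrist_force: [-0.1, 0.7, -4.5]
finger_gap: 0.0137
```

```bash
python3 -c "
from go import *
lidgo(-66,73,.29)
lidgo(-84,73,.29)
"
```

```text
t 7.75 tcp [0.4677 0.1255 0.114 ] gap 0.0137 F [-0.1  0.7 -4.5] T [-0.01  0.42  0.06]
toolx [ 0.283 -0.037 -0.958] tooly [ 0.95  -0.126  0.286] toolz [-0.131 -0.991 -0.001] j [ 0.06 -0.2   2.23 -0.07  0.83  0.23]
target [0.4676 0.1254 0.1128]
d(mm) [ 1.2 -0.4  0.2] rot [-0.0007 -0.0005  0.0004]
target [0.4498 0.1277 0.1128]
d(mm) [ -4.  -17.7   0.2] rot [-0.0007 -0.0005  0.0004]
```

Emit:
move_arm:
  steps:
    - {"dx": -1, "dy": -6, "dz": 0, "ax": 0, "ay": 0, "az": 0, "gripper": 255}
    - {"dx": -1.5, "dy": -6, "dz": 0, "ax": 0, "ay": 0, "az": 0, "gripper": 255}
    - {"dx": 0, "dy": 0, "dz": 0, "ax": 0, "ay": 0, "az": 0, "gripper": 255}

```text
clock: 8.05
tcp_pos: [0.4545, 0.1273, 0.1128]
orientation: [0.594, 0.385, -0.459, 0.538]
wrist_force: [-0.5, 0.1, -3.9]
finger_gap: 0.0139
```

```bash
python3 -c "
from go import *
lidgo(-84,73,.29)
from h import *
import pickle
C={n:manip.camera(n) for n in ['side','wrist']}
pickle.dump((C,s),open('c3.pkl','wb'))
i=C['wrist']['pixels'][130:350,150:520,::-1];cv2.imwrite('pics/e_w.png',cv2.resize(i,None,fx=2.15,fy=2.15,interpolation=2))
i=C['side']['pixels'][200:330,280:440,::-1];cv2.imwrite('pics/e_s.png',cv2.resize(i,None,fx=5,fy=4.6,interpolation=2))
"
```

```text
t 8.05 tcp [0.4545 0.1273 0.1128] gap 0.0139 F [-0.5  0.1 -3.9] T [0.05 0.46 0.03]
toolx [ 0.283 -0.037 -0.958] tooly [ 0.95  -0.126  0.285] toolz [-0.131 -0.991 -0.001] j [ 0.06 -0.23  2.26 -0.07  0.84  0.24]
target [0.4498 0.1277 0.1128]
d(mm) [-1.3 -4.5  0.2] rot [-0.0007 -0.0004  0.0008]
```

View pics/e_w.png

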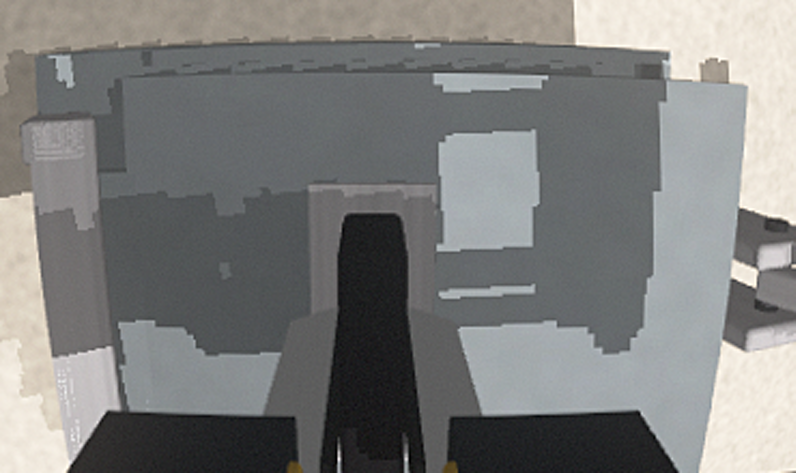

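View pics/e_s.png

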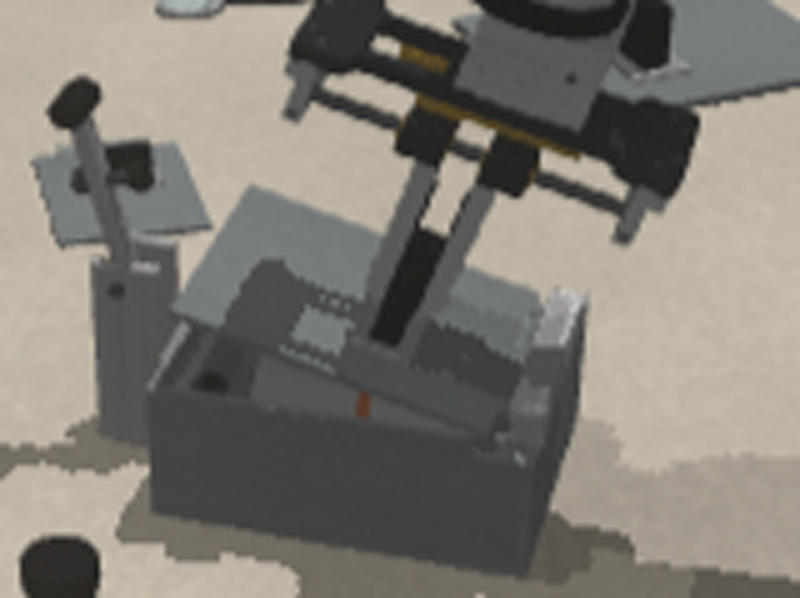

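Emit:
move_arm:
  steps:
    - {"dx": -1, "dy": -3, "dz": 0, "ax": 0, "ay": 0, "az": 0, "gripper": 255}
    - {"dx": -0.5, "dy": -2, "dz": 0, "ax": 0, "ay": 0, "az": 0, "gripper": 255}
    - {"dx": 0, "dy": 0, "dz": 0, "ax": 0, "ay": 0, "az": 0, "gripper": 255}

```text
clock: 8.45
tcp_pos: [0.4501, 0.128, 0.1137]
orientation: [0.594, 0.384, -0.458, 0.538]
wrist_force: [-0.2, 0.1, -4.7]
finger_gap: 0.0136
```

```bash
python3 -c "
from go import *
lidgo(-85,72,.29)
"
```

```text
t 8.45 tcp [0.4501 0.128  0.1137] gap 0.0136 F [-0.2  0.1 -4.7] T [0.13 0.45 0.04]
toolx [ 0.285 -0.037 -0.958] tooly [ 0.95  -0.126  0.287] toolz [-0.131 -0.991 -0.001] j [ 0.07 -0.25  2.27 -0.08  0.84  0.24]
target [0.4488 0.1278 0.1118]
d(mm) [ 1.5 -1.8  0.3] rot [-0.0009 -0.0008 -0.0014]
```

Emit:
move_arm:
  steps:
    - {"dx": 1, "dy": -1.5, "dz": 0, "ax": 0, "ay": 0, "az": 0, "gripper": 255}
    - {"dx": 4.3, "dy": 1.2, "dz": 0, "ax": 0, "ay": 0, "az": -0.06, "gripper": 255}
    - {"dx": 4.3, "dy": 1.2, "dz": 0, "ax": 0, "ay": 0, "az": -0.06, "gripper": 255}
    - {"dx": 0, "dy": 0, "dz": 0, "ax": 0, "ay": 0, "az": 0, "gripper": 255}

```text
clock: 8.85
tcp_pos: [0.4556, 0.1276, 0.1061]
orientation: [0.571, 0.419, -0.489, 0.51]
wrist_force: [-0.2, 0.0, -4.4]
finger_gap: 0.0141
```

```bash
python3 -c "
from go import *
lidgo(-84.5,72,.17)
"
```

```text
t 8.85 tcp [0.4556 0.1276 0.1061] gap 0.0141 F [-0.2  0.  -4.4] T [0.05 0.31 0.03]
toolx [ 0.172 -0.021 -0.985] tooly [ 0.976 -0.129  0.173] toolz [-0.13  -0.991 -0.002] j [ 0.05 -0.15  2.19 -0.04  0.93  0.2 ]
target [0.4536 0.1272 0.1039]
d(mm) [ 1.8 -2.3  0.6] rot [-0.0002 -0.0017 -0.0043]
```

Emit:
move_arm:
  steps:
    - {"dx": 1, "dy": -2, "dz": 0.5, "ax": 0, "ay": 0, "az": 0, "gripper": 255}
    - {"dx": 3.6, "dy": 0.6, "dz": 0, "ax": 0, "ay": 0, "az": -0.05, "gripper": 255}
    - {"dx": 3.6, "dy": 0.6, "dz": 0, "ax": 0, "ay": 0, "az": -0.05, "gripper": 255}
    - {"dx": 0, "dy": 0, "dz": 0, "ax": 0, "ay": 0, "az": 0, "gripper": 255}

```text
clock: 9.25
tcp_pos: [0.4561, 0.1271, 0.0978]
orientation: [0.55, 0.445, -0.512, 0.487]
wrist_force: [-1.0, 0.6, -4.0]
finger_gap: 0.0137
```

```bash
python3 -c "
from go import *
lidgo(-84.5,71.5,.07)
from h import *
import pickle
C={n:manip.camera(n) for n in ['side','wrist']}
pickle.dump((C,s),open('c3.pkl','wb'))
i=C['wrist']['pixels'][130:350,150:520,::-1];cv2.imwrite('pics/f_w.png',cv2.resize(i,None,fx=2.15,fy=2.15,interpolation=2))
i=C['side']['pixels'][200:330,280:440,::-1];cv2.imwrite('pics/f_s.png',cv2.resize(i,None,fx=5,fy=4.6,interpolation=2))
"
```

```text
t 9.25 tcp [0.4561 0.1271 0.0978] gap 0.0137 F [-1.   0.6 -4. ] T [-0.03  0.2   0.  ]
toolx [ 0.079 -0.009 -0.997] tooly [ 0.988 -0.129  0.079] toolz [-0.129 -0.992 -0.001] j [ 0.04 -0.08  2.13 -0.01  1.01  0.18]
target [0.4564 0.1268 0.0965]
d(mm) [1.4 0.2 0.2] rot [ 0.0009 -0.0015 -0.0093]
```

View pics/f_w.png

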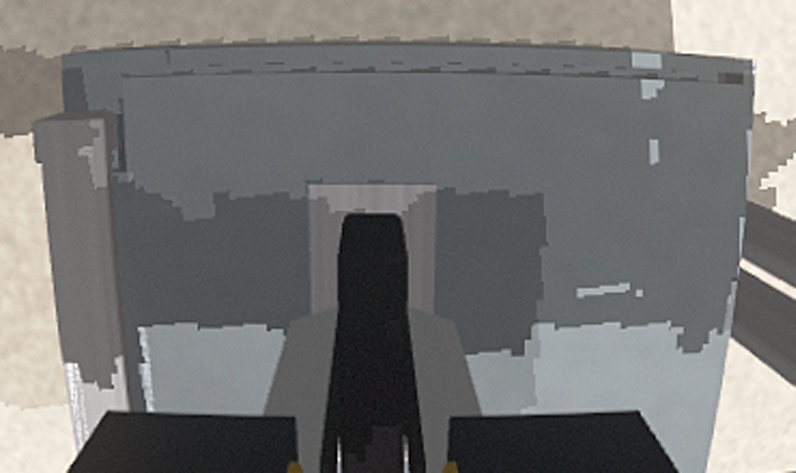

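View pics/f_s.png

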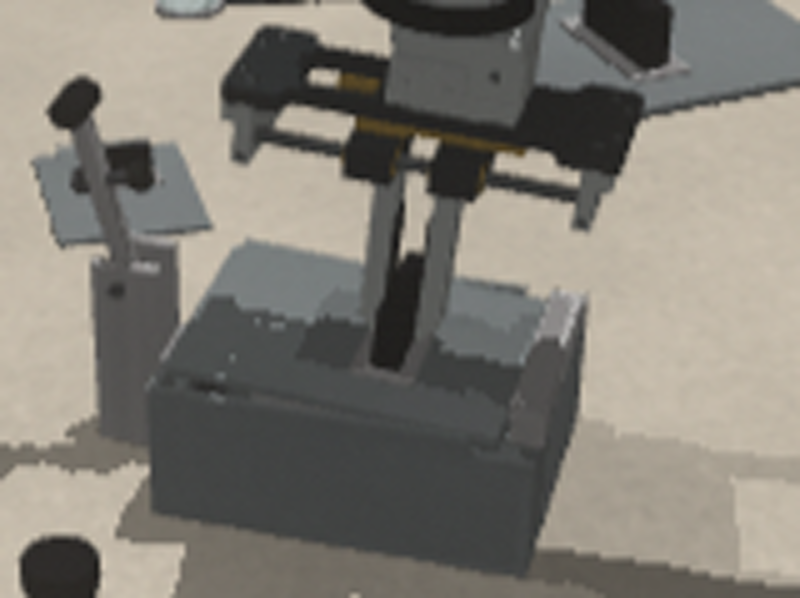

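Emit:
move_arm:
  steps:
    - {"dx": 3, "dy": 0, "dz": 0, "ax": 0, "ay": 0, "az": -0.03, "gripper": 255}
    - {"dx": 1.5, "dy": 0, "dz": 0, "ax": 0, "ay": 0, "az": -0.01, "gripper": 255}
    - {"dx": 0, "dy": 0, "dz": 0, "ax": 0, "ay": 0, "az": 0, "gripper": 255}

```text
clock: 9.65
tcp_pos: [0.4564, 0.1273, 0.0942]
orientation: [0.541, 0.456, -0.521, 0.478]
wrist_force: [1.8, -0.4, -5.2]
finger_gap: 0.0142
```

```bash
python3 -c "
from go import *
lidgo(-84.5,70.,.04)
"
```

```text
t 9.65 tcp [0.4564 0.1273 0.0942] gap 0.0142 F [ 1.8 -0.4 -5.2] T [-0.1  -0.16 -0.  ]
toolx [ 0.043 -0.004 -0.999] tooly [ 0.991 -0.128  0.043] toolz [-0.128 -0.992 -0.002] j [ 0.04 -0.05  2.11 -0.01  1.04  0.17]
target [0.4571 0.1267 0.0929]
d(mm) [1.4 0.7 0.5] rot [ 0.002  -0.0017 -0.0028]
```

Emit:
move_arm:
  steps:
    - {"dx": 1.5, "dy": 0, "dz": 0.5, "ax": 0, "ay": 0, "az": 0, "gripper": 255}
    - {"dx": 0, "dy": 0, "dz": 0, "ax": 0, "ay": 0, "az": 0, "gripper": 255}

```text
clock: 9.85
tcp_pos: [0.4565, 0.1271, 0.0931]
orientation: [0.542, 0.456, -0.52, 0.478]
wrist_force: [-0.2, -0.1, -3.4]
finger_gap: 0.0139
```

```bash
python3 -c "
from go import *
lidgo(-84.5,70.,.04)
"
```

```text
t 9.85 tcp [0.4565 0.1271 0.0931] gap 0.0139 F [-0.2 -0.1 -3.4] T [-0.07  0.15 -0.03]
toolx [ 0.043 -0.003 -0.999] tooly [ 0.991 -0.128  0.043] toolz [-0.128 -0.992 -0.002] j [ 0.03 -0.05  2.11 -0.01  1.03  0.17]
target [0.4571 0.1267 0.0929]
d(mm) [0.3 0.7 0.3] rot [ 0.0019 -0.0022 -0.0028]
```

Emit:
move_arm:
  steps:
    - {"dx": 1.5, "dy": -0.5, "dz": 0, "ax": 0, "ay": 0, "az": 0, "gripper": 255}
    - {"dx": 1, "dy": 0, "dz": 0, "ax": 0, "ay": 0, "az": 0, "gripper": 255}
    - {"dx": 0, "dy": 0, "dz": 0, "ax": 0, "ay": 0, "az": 0, "gripper": 255}

```text
clock: 10.15
tcp_pos: [0.4565, 0.1271, 0.0931]
orientation: [0.541, 0.456, -0.521, 0.478]
wrist_force: [0.1, 0.3, -4.6]
finger_gap: 0.0134
```

```bash
python3 -c "
from go import *
lidgo(-84.5,70.,.04)
"
```

```text
t 10.15 tcp [0.4565 0.1271 0.0931] gap 0.0134 F [ 0.1  0.3 -4.6] T [-0.03  0.09 -0.06]
toolx [ 0.042 -0.004 -0.999] tooly [ 0.991 -0.128  0.042] toolz [-0.128 -0.992 -0.001] j [ 0.03 -0.05  2.11 -0.01  1.03  0.17]
target [0.4571 0.1267 0.0929]
d(mm) [0.3 0.7 0.3] rot [ 0.0025 -0.0014 -0.0024]
```

Emit:
move_arm:
  steps:
    - {"dx": 3, "dy": 0, "dz": 0, "ax": 0, "ay": 0, "az": 0, "gripper": 255}
    - {"dx": 0, "dy": 0, "dz": 0, "ax": 0, "ay": 0, "az": 0, "gripper": 255}

```text
clock: 10.35
tcp_pos: [0.4568, 0.1272, 0.0927]
orientation: [0.54, 0.456, -0.521, 0.478]
wrist_force: [-4.4, 0.0, 2.5]
finger_gap: 0.0139
```

```bash
python3 -c "
from go import *
lidgo(-84.5,70.,.04)
"
```

```text
t 10.35 tcp [0.4568 0.1272 0.0927] gap 0.0139 F [-4.4  0.   2.5] T [-0.14  0.9  -0.1 ]
toolx [ 0.04  -0.004 -0.999] tooly [ 0.991 -0.127  0.041] toolz [-0.127 -0.992 -0.001] j [ 0.04 -0.05  2.11 -0.01  1.04  0.17]
target [0.4571 0.1267 0.0929]
d(mm) [-0.1  0.3  0.4] rot [ 0.0029 -0.0009 -0.0007]
```

```bash
python3 -c "
from h import *
C={n:manip.camera(n) for n in ['side','wrist']}
i=C['wrist']['pixels'][130:350,150:520,::-1];cv2.imwrite('pics/g_w.png',cv2.resize(i,None,fx=2.15,fy=2.15,interpolation=2))
i=C['side']['pixels'][200:330,280:440,::-1];cv2.imwrite('pics/g_s.png',cv2.resize(i,None,fx=5,fy=4.6,interpolation=2))
"
```

```text
(no output)
```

View pics/g_w.png

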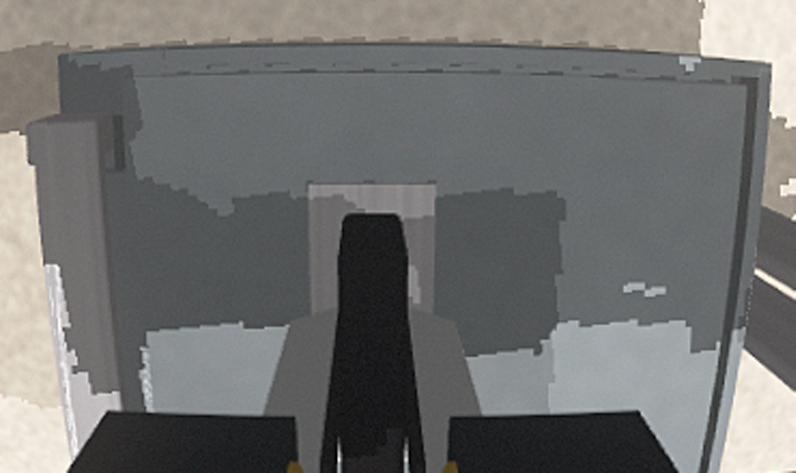

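View pics/g_s.png

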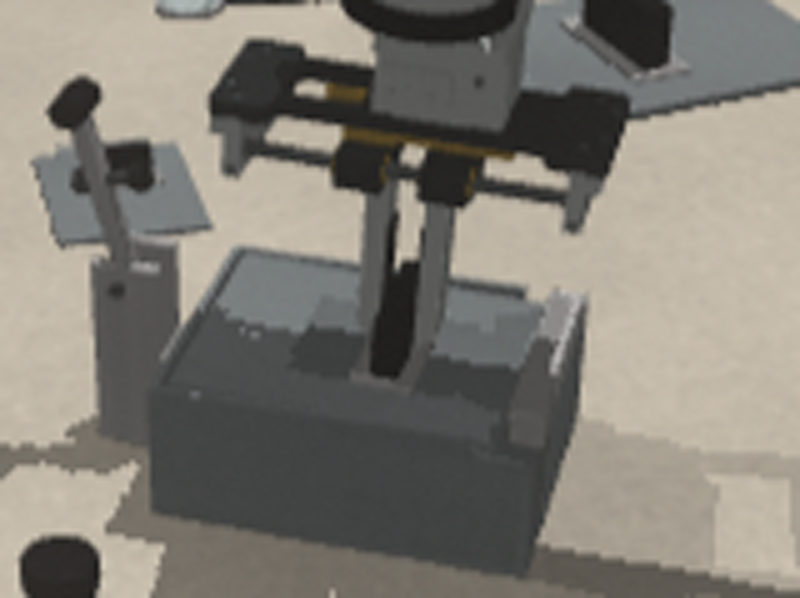

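Emit:
move_arm:
  steps:
    - {"dx": 0, "dy": 0, "dz": 0, "ax": 0, "ay": 0, "az": 0, "gripper": 140}
    - {"dx": 0, "dy": 0, "dz": 0, "ax": 0, "ay": 0, "az": 0, "gripper": 140}
    - {"dx": 0, "dy": 0, "dz": 0, "ax": 0, "ay": 0, "az": 0, "gripper": 140}
    - {"dx": -15, "dy": 0, "dz": 0, "ax": 0, "ay": 0, "az": 0, "gripper": 140}
    - {"dx": -30, "dy": 0, "dz": 0, "ax": 0, "ay": 0, "az": 0, "gripper": 140}
    - {"dx": -30, "dy": 0, "dz": 0, "ax": 0, "ay": 0, "az": 0, "gripper": 140}
    - {"dx": -30, "dy": 0, "dz": 0, "ax": 0, "ay": 0, "az": 0, "gripper": 140}
    - {"dx": 0, "dy": 0, "dz": 0, "ax": 0, "ay": 0, "az": 0, "gripper": 140}

```text
clock: 11.25
tcp_pos: [0.4526, 0.1277, 0.2]
orientation: [0.541, 0.456, -0.52, 0.478]
wrist_force: [-0.2, -0.5, 0.4]
finger_gap: 0.0426
```

```bash
python3 -c "
from go import *
from h import *
import pickle
C={n:manip.camera(n) for n in ['side','wrist','scene']}
pickle.dump((C,s),open('c4.pkl','wb'))
cv2.imwrite('pics/r_w.png',C['wrist']['pixels'][:,:,::-1])
i=C['side']['pixels'][200:330,280:440,::-1];cv2.imwrite('pics/r_s.png',cv2.resize(i,None,fx=5,fy=4.6,interpolation=2))
"
```

```text
t 11.25 tcp [0.4526 0.1277 0.2   ] gap 0.0426 F [-0.2 -0.5  0.4] T [-0.01  0.02 -0.02]
toolx [ 0.043 -0.004 -0.999] tooly [ 0.991 -0.127  0.043] toolz [-0.127 -0.992 -0.002] j [ 0.04 -0.21  2.04 -0.01  1.26  0.17]
```

View pics/r_w.png

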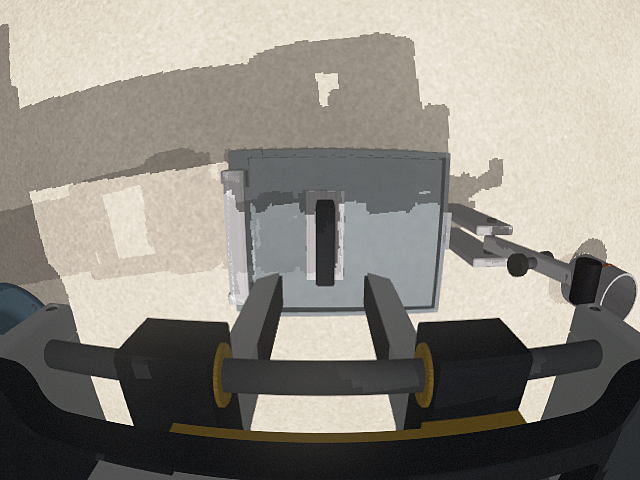

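View pics/r_s.png

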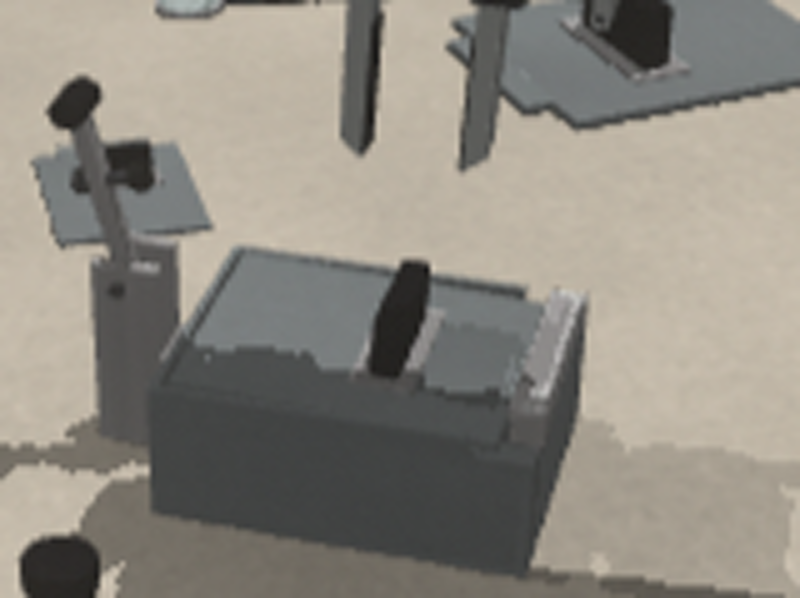

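```bash
cat > chk.py <<'E'
from h import *
CO=np.array([.4704,.1255]);a=-.1307
def tc(P):
    d=P[...,:2]-CO;return np.concatenate([np.stack([np.cos(a)*d[...,0]+np.sin(a)*d[...,1],-np.sin(a)*d[...,0]+np.cos(a)*d[...,1]],-1),P[...,2:]],-1)*1000
def lidcheck(c):
    W=tc(cloud(c,"wrist").reshape(-1,3).astype(float));W=W[~np.isnan(W[:,0])]
    m=(W[:,0]>-65)&(W[:,0]<78)&(abs(W[:,1])<60)&(abs(W[:,0]+10)>20)&(W[:,2]>66)&(W[:,2]<88)
    for _ in range(6):
        Q=W[m];A=np.c_[Q[:,:2],np.ones(len(Q))];k=np.linalg.lstsq(A,Q[:,2],rcond=None)[0]
        e=W[:,2]-np.c_[W[:,:2],np.ones(len(W))]@k; m=m&(abs(e)<1.5)
    b=W[(W[:,0]>100)&(W[:,2]<6)&(W[:,0]<250)];bz=np.median(b[:,2]);
    f=W[(W[:,1]>66.5)&(W[:,1]<69.5)&(abs(W[:,0]-10)<50)&(W[:,2]>60)]
    kp=W[(W[:,0]<-76)&(W[:,0]>-88)&(abs(W[:,1])<40)&(W[:,2]>80)]
    print("n",m.sum(),"underside z tongue/far (raw):",(k@[-84,0,1]-5).round(2),(k@[84,0,1]-5).round(2),"bench",round(bz,2),"lip",np.median(f[:,2]) if len(f) else None,"keeper",np.median(kp[:,2]) if len(kp) else None)
    return W
E
python3 - <<'E'
from chk import *
import pickle
C,s=pickle.load(open("c4.pkl","rb"));c=C["wrist"];W=lidcheck(c)
i=c["pixels"][140:320,215:470,::-1];cv2.imwrite("pics/r_wc.png",cv2.resize(i,None,fx=3.1,fy=3.1,interpolation=2))
# clamp grip
m=(W[:,0]>110)&(W[:,0]<180)&(abs(W[:,1])<25)&(W[:,2]>185);print("grip",W[m].min(0),W[m].max(0),np.median(W[m],0))
E
```

```text
n 15438 underside z tongue/far (raw): 68.63 75.48 bench -1.26 lip 78.67003770997155 keeper 318.87476409963125
grip [134.93906279 -13.75507374 185.02403202] [153.01966205  14.3221776  206.46157733] [138.81857508   2.11491778 200.87445147]
```

View pics/r_wc.png

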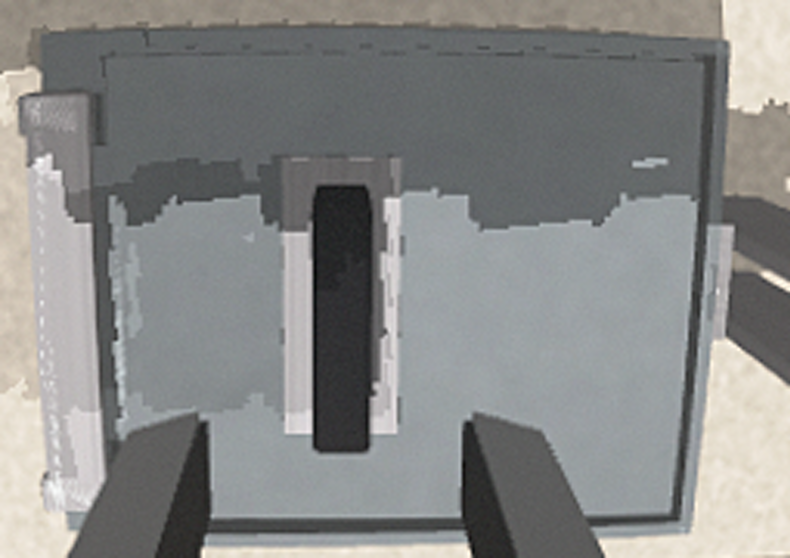

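Emit:
move_arm:
  steps:
    - {"dx": -30, "dy": 0, "dz": 0, "ax": 0, "ay": 0, "az": -0.043, "gripper": 255}
    - {"dx": -30, "dy": 20, "dz": 0, "ax": 0, "ay": 0, "az": 0, "gripper": 255}
    - {"dx": 0, "dy": 40, "dz": 0, "ax": 0, "ay": 0, "az": 0, "gripper": 255}
    - {"dx": 0, "dy": 40, "dz": 0, "ax": 0, "ay": 0, "az": 0, "gripper": 255}
    - {"dx": 0, "dy": 40, "dz": 0, "ax": 0, "ay": 0, "az": 0, "gripper": 255}
    - {"dx": 0, "dy": 40, "dz": 0, "ax": 0, "ay": 0, "az": 0, "gripper": 255}
    - {"dx": 0, "dy": 0, "dz": 0, "ax": 0, "ay": 0, "az": 0, "gripper": 255}
  grip_force: 20

```text
clock: 12.1
tcp_pos: [0.6269, 0.1038, 0.234]
orientation: [-0.521, -0.476, 0.54, -0.458]
wrist_force: [-0.7, 0.8, 0.4]
finger_gap: 0.0007
```

```bash
cat >> go.py <<'E'
def casego(x,y,z):  # TCP in case frame mm, tool straight down, aligned
    c,sn=np.cos(CY),np.sin(CY)
    d=s["tcp_pos"][:2]-CO; print("tcp case",((c*d[0]+sn*d[1])*1000).round(1),((-sn*d[0]+c*d[1])*1000).round(1),(s["tcp_pos"][2]*1000).round(1))
    delta([CO[0]+(c*x-sn*y)/1000,CO[1]+(sn*x+c*y)/1000,z/1000],CY,0)
E
python3 -c "
from go import *
casego(178,0,230)
"
```

```text
t 12.1 tcp [0.6269 0.1038 0.234 ] gap 0.0007 F [-0.7  0.8  0.4] T [-0.   -0.04  0.  ]
toolx [-0.037  0.001 -0.999] tooly [ 0.991 -0.127 -0.037] toolz [-0.127 -0.992  0.004] j [-0.01  0.22  1.55  0.    1.41  0.11]
tcp case 157.9 -1.1 234.0
d(mm) [ 3.3 20.2 -1.1] rot [0.0035 0.0037 0.0372]
```

Emit:
move_arm:
  steps:
    - {"dx": 0, "dy": 20, "dz": -1, "ax": 0, "ay": 0, "az": 0.037, "gripper": 255}
    - {"dx": 0, "dy": 5, "dz": 0, "ax": 0, "ay": 0, "az": 0, "gripper": 255}
    - {"dx": 0, "dy": 0, "dz": 0, "ax": 0, "ay": 0, "az": 0, "gripper": 255}

```text
clock: 12.4
tcp_pos: [0.6494, 0.1016, 0.2259]
orientation: [-0.527, -0.469, 0.535, -0.465]
wrist_force: [-0.4, 0.4, 0.1]
finger_gap: 0.0002
```

```bash
python3 -c "
from go import *
casego(178,0,199)
"
```

```text
t 12.4 tcp [0.6494 0.1016 0.2259] gap 0.0002 F [-0.4  0.4  0.1] T [-0.07 -0.01  0.02]
toolx [-0.012 -0.003 -1.   ] tooly [ 0.992 -0.127 -0.012] toolz [-0.127 -0.992  0.005] j [-0.02  0.26  1.52 -0.    1.38  0.11]
tcp case 180.6 -0.4 225.9
d(mm) [26.9 -2.2 -0.5] rot [0.0033 0.0049 0.012 ]
```

Emit:
move_arm:
  steps:
    - {"dx": 14, "dy": 0, "dz": 0, "ax": 0, "ay": 0, "az": 0.012, "gripper": 255}
    - {"dx": 12, "dy": 0, "dz": 0, "ax": 0, "ay": 0, "az": 0, "gripper": 255}
    - {"dx": 0, "dy": -8, "dz": 0, "ax": 0, "ay": 0, "az": 0, "gripper": 255}
    - {"dx": 0, "dy": -12, "dz": 0, "ax": 0, "ay": 0, "az": 0, "gripper": 255}
    - {"dx": 0, "dy": -12, "dz": 0, "ax": 0, "ay": 0, "az": 0, "gripper": 255}

```text
clock: 12.9
tcp_pos: [0.6179, 0.1057, 0.202]
orientation: [0.532, 0.463, -0.529, 0.471]
wrist_force: [5.9, -0.3, 1.7]
finger_gap: 0.0006
```

```bash
python3 -c "
from go import *
casego(126,0,205)
from h import *
c=manip.camera('side');i=c['pixels'][150:330,240:440,::-1];cv2.imwrite('pics/p1.png',cv2.resize(i,None,fx=3,fy=3))
"
```

```text
t 12.9 tcp [0.6179 0.1057 0.202 ] gap 0.0006 F [ 5.9 -0.3  1.7] T [-0.18 -1.13  0.02]
toolx [ 0.011 -0.006 -1.   ] tooly [ 0.992 -0.127  0.011] toolz [-0.127 -0.992  0.004] j [-0.01  0.2   1.64 -0.01  1.3   0.12]
tcp case 148.9 -0.4 202.0
d(mm) [ -3.3 -22.8  -0.5] rot [ 0.0037  0.0041 -0.0112]
```

View pics/p1.png

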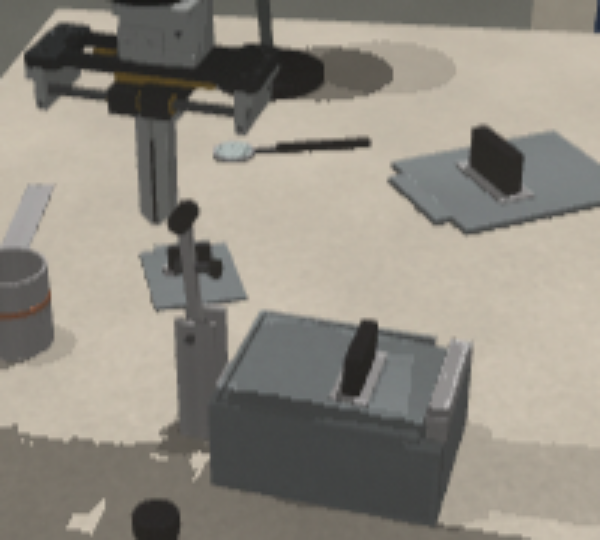

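Emit:
move_arm:
  steps:
    - {"dx": 0, "dy": -12, "dz": 0, "ax": 0, "ay": 0, "az": -0.005, "gripper": 255}
    - {"dx": 0, "dy": -12, "dz": 0, "ax": 0, "ay": 0, "az": 0, "gripper": 255}
    - {"dx": 0, "dy": -12, "dz": 0, "ax": 0, "ay": 0, "az": 0, "gripper": 255}
    - {"dx": 2, "dy": -12, "dz": 0, "ax": 0, "ay": 0, "az": 0, "gripper": 255}

```text
clock: 13.35
tcp_pos: [0.5742, 0.1114, 0.2068]
orientation: [0.537, 0.459, -0.525, 0.476]
wrist_force: [5.7, -1.3, 1.6]
finger_gap: 0.0005
```

```bash
python3 -c "
from go import *
casego(88,0,197)
"
```

```text
t 13.35 tcp [0.5742 0.1114 0.2068] gap 0.0005 F [ 5.7 -1.3  1.6] T [-0.14 -1.03  0.02]
toolx [ 0.029 -0.006 -1.   ] tooly [ 0.992 -0.127  0.029] toolz [-0.127 -0.992  0.003] j [ 0.    0.08  1.75 -0.01  1.28  0.13]
tcp case 104.8 -0.5 206.8
d(mm) [  9.3 -17.1  -0.5] rot [ 0.0037  0.0025 -0.0292]
```

Emit:
move_arm:
  steps:
    - {"dx": 4, "dy": -10, "dz": 0, "ax": 0, "ay": 0, "az": -0.015, "gripper": 255}
    - {"dx": 6, "dy": -10, "dz": 0, "ax": 0, "ay": 0, "az": -0.015, "gripper": 255}
    - {"dx": 8, "dy": -10, "dz": 0, "ax": 0, "ay": 0, "az": 0, "gripper": 255}
    - {"dx": 10, "dy": -10, "dz": 0, "ax": 0, "ay": 0, "az": 0, "gripper": 255}

```text
clock: 13.75
tcp_pos: [0.54, 0.1163, 0.1892]
orientation: [0.535, 0.462, -0.526, 0.473]
wrist_force: [1.4, -1.1, 8.1]
finger_gap: 0.0005
```

```bash
python3 -c "
from go import *
casego(64,0,179)
"
```

```text
t 13.75 tcp [0.54   0.1163 0.1892] gap 0.0005 F [ 1.4 -1.1  8.1] T [-0.05 -0.17 -0.07]
toolx [ 0.02  -0.003 -1.   ] tooly [ 0.992 -0.127  0.02 ] toolz [-0.127 -0.992  0.   ] j [ 0.01  0.03  1.84 -0.    1.25  0.14]
tcp case 70.2 -0.1 189.2
d(mm) [10.1 -6.4 -0.1] rot [ 0.0037  0.0003 -0.02  ]
```

Emit:
move_arm:
  steps:
    - {"dx": 8, "dy": -10, "dz": 0, "ax": 0, "ay": 0, "az": -0.01, "gripper": 255}
    - {"dx": 10, "dy": -10, "dz": 0, "ax": 0, "ay": 0, "az": -0.01, "gripper": 255}
    - {"dx": 12, "dy": -8, "dz": 0, "ax": 0, "ay": 0, "az": 0, "gripper": 255}

```text
clock: 14.05
tcp_pos: [0.5148, 0.1198, 0.1633]
orientation: [0.533, 0.465, -0.528, 0.47]
wrist_force: [0.3, -1.2, 6.8]
finger_gap: 0.0003
```

```bash
python3 -c "
from go import *
casego(40,0,150)
from h import *
c=manip.camera('side');i=c['pixels'][150:330,240:440,::-1];cv2.imwrite('pics/p2.png',cv2.resize(i,None,fx=3,fy=3))
"
```

```text
t 14.05 tcp [0.5148 0.1198 0.1633] gap 0.0003 F [ 0.3 -1.2  6.8] T [-0.06 -0.12  0.  ]
toolx [ 0.01  -0.001 -1.   ] tooly [ 0.992 -0.127  0.01 ] toolz [-0.127 -0.992 -0.001] j [ 0.01  0.01  1.92 -0.    1.21  0.14]
tcp case 44.8 0.1 163.3
d(mm) [13.2 -4.9  0.1] rot [ 0.0037 -0.0007 -0.0103]
```

View pics/p2.png

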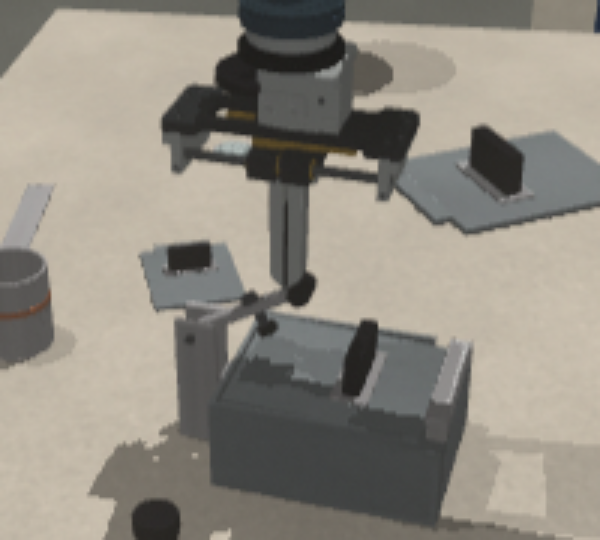

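Emit:
move_arm:
  steps:
    - {"dx": 12, "dy": -8, "dz": 0, "ax": 0, "ay": 0, "az": -0.01, "gripper": 255}
    - {"dx": 12, "dy": -5, "dz": 0, "ax": 0, "ay": 0, "az": 0, "gripper": 255}
    - {"dx": 10, "dy": -3, "dz": 0, "ax": 0, "ay": 0, "az": 0, "gripper": 255}

```text
clock: 14.4
tcp_pos: [0.4996, 0.1218, 0.1284]
orientation: [0.532, 0.466, -0.529, 0.469]
wrist_force: [4.2, -0.1, 5.3]
finger_gap: 0.0003
```

```bash
python3 -c "
from go import *
casego(25,0,117)
"
```

```text
t 14.4 tcp [0.4996 0.1218 0.1284] gap 0.0003 F [ 4.2 -0.1  5.3] T [-0.21 -0.7   0.04]
toolx [ 0.005  0.    -1.   ] tooly [ 0.992 -0.126  0.005] toolz [-0.126 -0.992 -0.001] j [0.02 0.02 1.97 0.   1.14 0.14]
tcp case 29.4 0.2 128.4
d(mm) [11.4 -4.4  0.2] rot [ 0.0041 -0.001  -0.0053]
```

Emit:
move_arm:
  steps:
    - {"dx": 6, "dy": -2, "dz": 0, "ax": 0, "ay": 0, "az": 0, "gripper": 255}
    - {"dx": 6, "dy": -2, "dz": 0, "ax": 0, "ay": 0, "az": 0, "gripper": 255}
    - {"dx": 6, "dy": 0, "dz": 0, "ax": 0, "ay": 0, "az": 0, "gripper": 255}

```text
clock: 14.7
tcp_pos: [0.5, 0.1222, 0.1138]
orientation: [0.535, 0.464, -0.527, 0.471]
wrist_force: [3.6, -1.9, 18.3]
finger_gap: 0.0005
```

```bash
python3 -c "
from go import *
casego(25,0,117)
"
```

```text
t 14.7 tcp [0.5    0.1222 0.1138] gap 0.0005 F [ 3.6 -1.9 18.3] T [-0.15 -0.57 -0.  ]
toolx [ 0.016 -0.    -1.   ] tooly [ 0.992 -0.126  0.015] toolz [-0.126 -0.992 -0.002] j [ 0.02  0.04  1.99 -0.    1.1   0.15]
tcp case 29.8 0.6 113.8
d(mm) [-3.3 -4.7  0.6] rot [ 0.0042 -0.0019 -0.0154]
```

Emit:
move_arm:
  steps:
    - {"dx": 7, "dy": 0, "dz": 0, "ax": 0, "ay": 0, "az": 0, "gripper": 255}
    - {"dx": 7, "dy": 0, "dz": 0, "ax": 0, "ay": 0, "az": 0, "gripper": 255}
    - {"dx": 7, "dy": 0, "dz": 0, "ax": 0, "ay": 0, "az": 0, "gripper": 255}

```text
clock: 15.0
tcp_pos: [0.5018, 0.1224, 0.1123]
orientation: [0.53, 0.466, -0.529, 0.47]
wrist_force: [-23.7, -3.7, 54.3]
finger_gap: 0.0004
```

```bash
python3 -c "
from go import *
casego(25,0,117)
from h import *
c=manip.camera('side');i=c['pixels'][200:330,280:440,::-1];cv2.imwrite('pics/p3.png',cv2.resize(i,None,fx=5,fy=4.6))
"
```

```text
t 15.0 tcp [0.5018 0.1224 0.1123] gap 0.0004 F [-23.7  -3.7  54.3] T [-0.74  4.8  -0.01]
toolx [ 0.004 -0.003 -1.   ] tooly [ 0.992 -0.123  0.005] toolz [-0.123 -0.992  0.002] j [ 0.02  0.05  1.97 -0.    1.11  0.15]
tcp case 31.6 1.0 112.3
d(mm) [-4.7 -6.6  1. ] rot [ 0.007   0.0023 -0.0047]
```

View pics/p3.png

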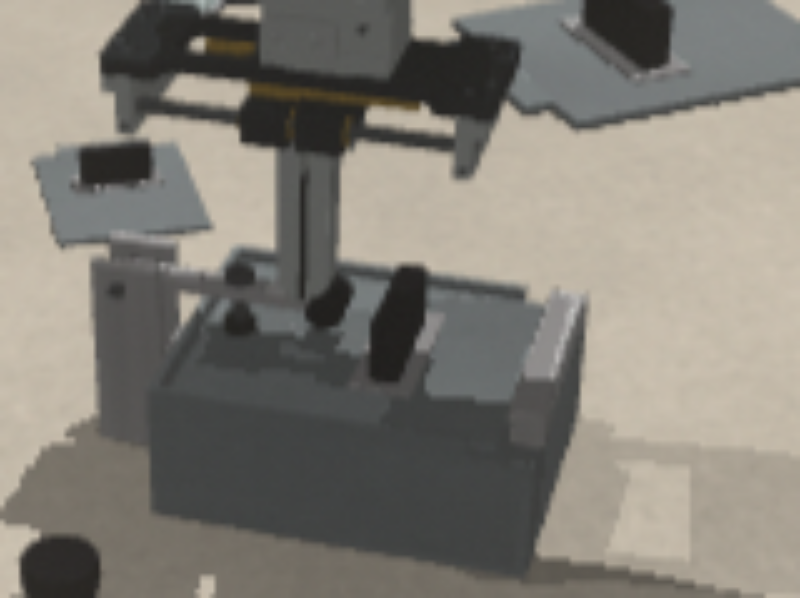

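Emit:
move_arm:
  steps:
    - {"dx": -6, "dy": 0, "dz": 0, "ax": 0, "ay": 0, "az": 0, "gripper": 255}
    - {"dx": -15, "dy": 0, "dz": 0, "ax": 0, "ay": 0, "az": 0, "gripper": 255}
    - {"dx": -30, "dy": 0, "dz": 0, "ax": 0, "ay": 0, "az": 0, "gripper": 255}
    - {"dx": -40, "dy": -10, "dz": 0, "ax": 0, "ay": 0, "az": 0, "gripper": 255}
    - {"dx": -30, "dy": -20, "dz": 0, "ax": 0, "ay": 0, "az": 0, "gripper": 255}
    - {"dx": 0, "dy": 0, "dz": 0, "ax": 0, "ay": 0, "az": 0, "gripper": 255}

```text
clock: 15.65
tcp_pos: [0.4615, 0.1278, 0.2304]
orientation: [-0.522, -0.475, 0.537, -0.462]
wrist_force: [-0.1, -0.0, -0.7]
finger_gap: 0.0005
```

```bash
python3 -c "
from go import *
from chk import *
C={n:manip.camera(n) for n in ['side','wrist','scene']}
W=lidcheck(C['wrist'])
m=(W[:,0]>10)&(W[:,0]<40)&(abs(W[:,1])<16)&(W[:,2]>92)&(W[:,2]<130);print('grip',W[m].min(0),W[m].max(0))
cv2.imwrite('pics/z_w.png',C['wrist']['pixels'][:,:,::-1]);cv2.imwrite('pics/z_c.png',C['scene']['pixels'][:,:,::-1])
i=C['side']['pixels'][200:330,280:440,::-1];cv2.imwrite('pics/z_s.png',cv2.resize(i,None,fx=5,fy=4.6))
"
```

```text
t 15.65 tcp [0.4615 0.1278 0.2304] gap 0.0005 F [-0.1 -0.  -0.7] T [-0.06 -0.07 -0.  ]
toolx [-0.027 -0.001 -1.   ] tooly [ 0.992 -0.123 -0.027] toolz [-0.123 -0.992  0.004] j [ 0.03 -0.16  1.95  0.    1.38  0.16]
n 12182 underside z tongue/far (raw): 68.6 68.66 bench -1.28 lip 78.62316053945467 keeper 331.392067494714
grip [ 12.60966695 -14.24025656  92.11341817] [ 39.98253734  14.54592927 108.82422257]
```

View pics/z_w.png

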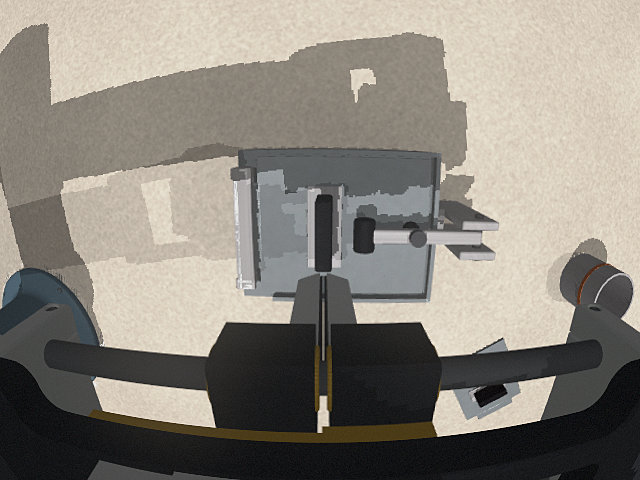

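View pics/z_s.png

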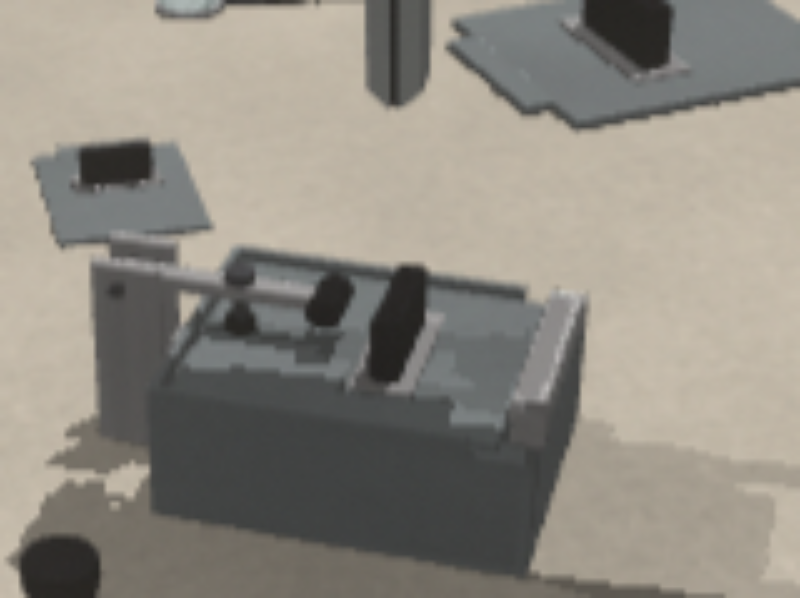

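View pics/z_c.png

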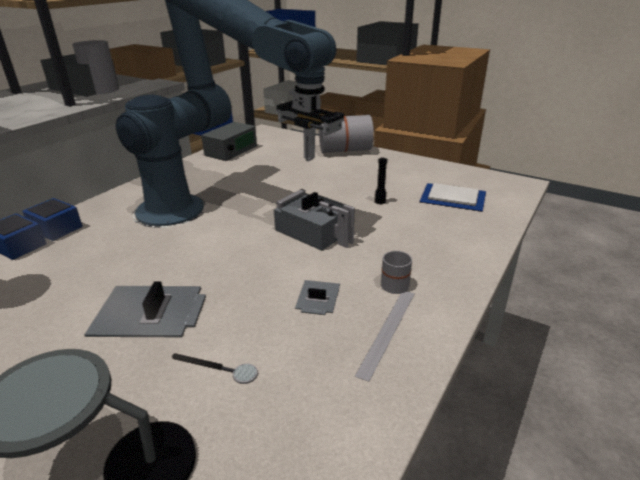

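```bash
python3 -c "
from chk import *
W=tc(cloud(manip.camera('wrist'),'wrist').reshape(-1,3).astype(float));W=W[~np.isnan(W[:,0])]
m=(abs(W[:,0]+10)<18)&(abs(W[:,1])<45)&(W[:,2]>105)&(W[:,2]<115);Q=W[m];print(cv2.minAreaRect(Q[:,:2].astype(np.float32)),'fin z',np.median(Q[:,2]))
m=(W[:,2]>83)&(W[:,2]<92)&(W[:,0]<-60)&(W[:,0]>-100)&(abs(W[:,1])<60);Q=W[m];print('keeper',cv2.minAreaRect(Q[:,:2].astype(np.float32)))
"
```

```text
((-11.762920379638672, 1.2356700897216797), (13.038261413574219, 59.33717727661133), 0.5450514554977417) fin z 109.45233100376531
keeper ((-82.60284423828125, 0.16613006591796875), (18.564245223999023, 110.30047607421875), 0.5332108736038208)
```

```bash
python3 -c "
from plant import manip
print(manip.sign_off()); print(manip.read_state()['clock'])"
```

```text
the job is handed in; nothing more can be done
None
the job is handed in; nothing more can be done
```

The case is closed and I handed the job in at about 15.7 s. No verdict was reported.

**What I did:** I picked up the middle-sized lid by its fin and slid the tongue under the keeper tilted at about 17°. I then lowered the far edge into the recess and let go with the clamp still open. I swung the clamp over with closed fingers, pressed it home and backed the arm clear.

**Checks after letting go, clamp open:** The tongue read about 69.9 mm and the far edge about 76.7 mm. That is the expected resting height on the sprung pins.

**Last checks before hand-in:**

| Measure | Reading | Needed |
|---|---|---|
| Tongue height | about 69.9 mm | 66 to 76.5 mm |
| Far edge height | about 69.9 mm | 66 to 72.5 mm |
| Tongue end, case x | about -85 mm | below -78 mm |
| Sideways offset | about 1 mm | within 8 mm |
| Clamp angle | about 0.01 rad | below 0.09 rad |

In the last scene picture the torch, mirror and sleeve look unmoved. Wrist force was near zero with the arm clear of everything.

**Deviations:**
- **Press force:** The final press peaked at about 54 N at the wrist. That is more than needed but under the 120 N limit, and only the fingers were in contact.
- **Camera bias:** The wrist camera read about 1.3 mm low at the bench, so I corrected the heights for that.

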